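Set the casting flasks on their sprue bases

TASK

Get the casting flasks ready: stand each of the four steel tubes upright on the round rubber base of its own size, the smallest tube on the smallest base and so on up to the largest on the largest, so that it surrounds the dome and stands flat on the base inside its lip. Leave the pot with the white lid and the black loupe where they stand.

Things in the scene. Friction and masses are not known exactly. Their poses are not given: they have to be found in the camera images.
- flask_small: the smallest of four casting flasks: a plain steel tube open at both ends, round, standing upright; outer diameter 30 mm, wall 2 mm, height 45 mm, 80 g give or take 30 %. Origin: centre of its lower end; z up its axis. Loose.
- base_small: the smallest of four round dark rubber sprue bases, for the 30 mm flask: a disc of outer diameter 58 mm with a flat floor 6 mm above the bench, a 3 mm high lip round it (floor 52 mm across) and a round dome 10 mm in diameter in the middle whose top is 16 mm above the bench. Origin: centre of its underside; z up. Fixed to the bench; stands in another place each time.
- flask_medium: the second smallest of four casting flasks: a plain steel tube open at both ends, round, standing upright; outer diameter 40 mm, wall 2 mm, height 50 mm, 110 g give or take 30 %. Origin: centre of its lower end; z up its axis. Loose.
- base_medium: the second smallest of four round dark rubber sprue bases, for the 40 mm flask: a disc of outer diameter 68 mm with a flat floor 6 mm above the bench, a 3 mm high lip round it (floor 62 mm across) and a round dome 16 mm in diameter in the middle whose top is 16 mm above the bench. Origin: centre of its underside; z up. Fixed to the bench; stands in another place each time.
- flask_large: the second largest of four casting flasks: a plain steel tube open at both ends, round, standing upright; outer diameter 50 mm, wall 2 mm, height 55 mm, 150 g give or take 30 %. Origin: centre of its lower end; z up its axis. Loose.
- base_large: the second largest of four round dark rubber sprue bases, for the 50 mm flask: a disc of outer diameter 78 mm with a flat floor 6 mm above the bench, a 3 mm high lip round it (floor 72 mm across) and a round dome 24 mm in diameter in the middle whose top is 16 mm above the bench. Origin: centre of its underside; z up. Fixed to the bench; stands in another place each time.
- flask_largest: the largest of four casting flasks: a plain steel tube open at both ends, round, standing upright; outer diameter 62 mm, wall 2 mm, height 60 mm, 200 g give or take 30 %. Origin: centre of its lower end; z up its axis. Loose.
- base_largest: the largest of four round dark rubber sprue bases, for the 62 mm flask: a disc of outer diameter 90 mm with a flat floor 6 mm above the bench, a 3 mm high lip round it (floor 84 mm across) and a round dome 34 mm in diameter in the middle whose top is 16 mm above the bench. Origin: centre of its underside; z up. Fixed to the bench; stands in another place each time.
- pot_white_lid: bystander: round pot with a white screw lid, 45 mm in diameter, 25 mm high, loose among the flasks and bases; to be left where it stands. Origin: centre of its underside; z up.
- loupe: bystander: black eye loupe standing on its flange, 38 mm in diameter, 32 mm high, loose among the flasks and bases; to be left where it stands. Origin: centre of its underside; z up.
Things that resemble listed ones, but are neither listed nor needed, are in the scene too. Leave any purple look-alike of the flask_small alone. Leave any yellow look-alike of the flask_large alone.

How it is judged:
By the outcome, as a careful person would: the job done as asked, in the order asked, and still so for the second after the job is handed in, with the robot touching nothing.
It also fails if it takes over 86 s, if anything falls off the work surface, if the arm or the gripper's body presses on something with over 40 N, if the wrist force passes 120 N, or if a joint passes its speed limit or range.

ROBOT

A 6-joint arm with a two-finger parallel gripper is mounted at the origin on a cart in front of the work surface, level with it; the furniture and walls round the work are solid. World frame = base frame: x ahead of the robot, y to its left, z up, the work surface at z = 0. Lengths are in m, angles in degrees, forces in N, time in s.
With the tool pointing down it reaches from about 0.35 to 0.725 m from the base axis. Payload 4.3 kg.
Tool frame: the origin (TCP) lies at the very end of the fingers, on their centre line; the grasp point (between the pads) lies 19 mm behind it; z points along the fingers, y is the direction in which the jaws open and shut (so a half turn about z gives the same grasp; the last joint's range is limited). The gripper opens to 85 mm and grips with 20 to 120 N. Pads are 22 mm wide; open, the fingers measure 114 mm over their backs; the gripper's body (76 mm by 85 mm) begins 54 mm behind the grasp point. The pads swing forward as they close: fully open they stand 13 mm farther back than shut.
Start: joints at [59.284, 21.618, 4.641, 73.018, 0, 83.68], TCP at [0.238, 0.524, 0.231] pointing down, gripper open.
Joint ranges: [-156.06, 156.06], [-48.1, 94.91], [-58.44, 69.94], [-101.28, 121.22], [-78.64, 73.56], [-180, 180]. Speed limits (degrees/s): [147.25, 147.25, 180, 180, 180, 180].

INTERFACE

Orientations are given as [roll, pitch, yaw] about the fixed x, y, z axes, in that order (R = Rz(yaw) Ry(pitch) Rx(roll)).
In Python, from rig import r, camera, models gives the robot as it stands.
- The arm moves only by the shell command python3 -m crank 'ROWS' [OPENING] [FORCE]. ROWS is a JSON object of lists of equal length, an entry for each row: "linear": the shift along the tool's x, y, z in cm, a list of three; "yaw": the turn about the tool's z in rad. A call has 1 to 12 rows; each row is the pose to reach, as a shift and turn from the pose measured when the call began, along the tool's axes at that moment; what a row does not reach only later rows make up. A row lasts 1/12 s, in which the tool goes at most 41.7 mm and 7.16 degrees, less where a joint would pass 70% of its speed; a pose out of reach is approached as far as the arm can. A call with a gripper value outside its range is refused whole. OPENING is the opening, from 0 (shut) to 1 (fully open), set as the call begins (- or left out, the last holds). The fingers move at their own pace and stop on an object; FORCE is the grip in N (left out, the last holds). Time passes only in rows, so rows that repeat a pose let the fingers close. It gives the time, the measured TCP pose, the force and the opening at its end, in the units of the state.
- r.get_state(): the state, without advancing time (a new reading comes with each control period).
- camera(name): name is "side" or "top"; returns a dict with "img" (384x512x3 uint8, red, green, blue), "range_z" (384x512 float32, m along the optical axis (not along the pixel's ray), 0 where there is no reading), "fx", "fy", "cx", "cy" (pixels), "R" (3x3) and "t" (3): a world point X has camera coordinates R X + t. Camera axes: x right, y down, z forward; pixel columns grow to the right and rows downward; lengths in m; the calibration is good to about 2 mm. A picture is of the moment at which its call begins.
- r.job_done(): hands the job in, once; it reports no verdict.
Trained networks look in the newest picture that a camera, given by its name, has taken for a name from the list of things; names that differ only in an ending like _2 or _b are one class to them, and where a whole thing is asked for, a point or a joint stands for the part that bears it (a point fixed in the world has none). Each returns a list of dicts, best first, with "confidence" (0 to 1); they miss things now and then, are a little off and sometimes report something else, mostly with a low value. They report only what shows in the picture. A call takes as long as a camera call. They do not tell look-alikes from the thing itself.
- models.recognise(camera, query): "box" ([centre column, centre row, width, height] in pixels, round what is visible of it).
- models.cut_out(camera, query): "pixels" (384x512 bool, what is visible of it) and "box" ([centre column, centre row, width, height] in pixels, round what is visible of it).
The state is a dict: "t": time; "q": joint angles; "joint_velocities": joint speeds; "effort": joint torques, N m; "tool_pos": TCP position; "tool_rot": TCP orientation; "ft_force": force on the tool from outside, world axes, zero at the start; "ft_torque": the same for the moment, N m; "width": opening from 0.0 (shut) to 1.0 (fully open).
Only numpy, scipy, OpenCV 4.12 (cv2) and the standard library are available. Lean on these libraries where they do the work, as an engineer would, in place of code of your own. Each camera call takes 0.05 s, during which the arm holds its last target.

## Working session

There is one attempt and no reset: what is moved stays moved. The work goes in short steps, Python scripts to look and compute and a shell command to move; the robot and the scene stay as the last step left them, time stands still between calls to the robot, and variables do not carry over. Pictures are saved under pics/ and viewed, and the job is handed in when it is done.

```bash
ls; mkdir -p pics
python3 - <<'E'
from rig import r,camera,models
import cv2,numpy as np
s=r.get_state();print(s)
for n in("top","side"):
    c=camera(n);cv2.imwrite(f"pics/{n}0.png",cv2.resize(c["img"][:,:,::-1],(800,600),interpolation=cv2.INTER_CUBIC))
    np.savez(f"{n}0.npz",**c);print(n,c["fx"],c["cx"],c["cy"],-c["R"].T@c["t"],c["R"])
E
```

```text
pics
{'t': 0.0, 'q': array([ 5.92849698e+01,  2.16596508e+01,  4.56236254e+00,  7.30182909e+01,
       -8.29985559e-04,  8.36803763e+01]), 'joint_velocities': array([ 0.01104282, -0.05070696,  0.0082925 ,  0.04076495, -0.0357055 ,
        0.02573353]), 'effort': array([ 1.16803294e-03, -4.63603735e+01,  2.69875664e+01,  2.08388292e-02,
        2.92446839e-04, -1.52202773e-05]), 'tool_pos': array([0.23715191, 0.52309287, 0.2303794 ]), 'tool_rot': array([-1.79885032e+02, -1.18973995e-02,  1.55604582e+02]), 'ft_force': array([ 0.55022866, -0.46220531, -0.02395885]), 'ft_torque': array([ 0.01596621,  0.04265665, -0.05418976]), 'width': 0.998766077350643}
top 499.41423450649967 266.4900172549188 194.8431155359794 [ 0.41923556 -0.06854338  1.15241309] [[ 0.00273961 -0.9997217   0.02343109]
 [-0.99705645 -0.00452616 -0.07653729]
 [ 0.07662204 -0.02315243 -0.99679137]]
side 351.14187023397153 258.8096334670512 198.8366698182646 [0.43303218 0.69648697 0.35366436] [[-0.99313773 -0.11653667  0.00983102]
 [-0.05136566  0.35913092 -0.9318726 ]
 [ 0.1050667  -0.92598282 -0.36265245]]
```

View pics/top0.png

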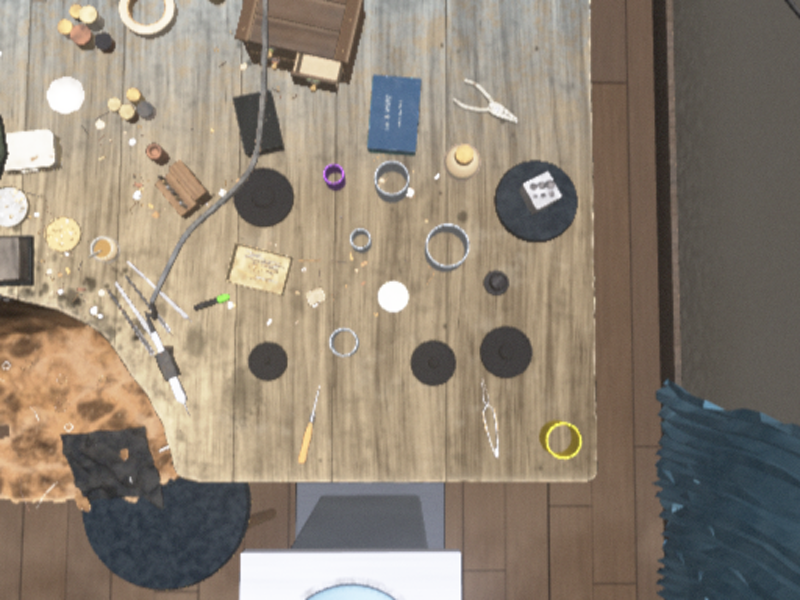

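View pics/side0.png

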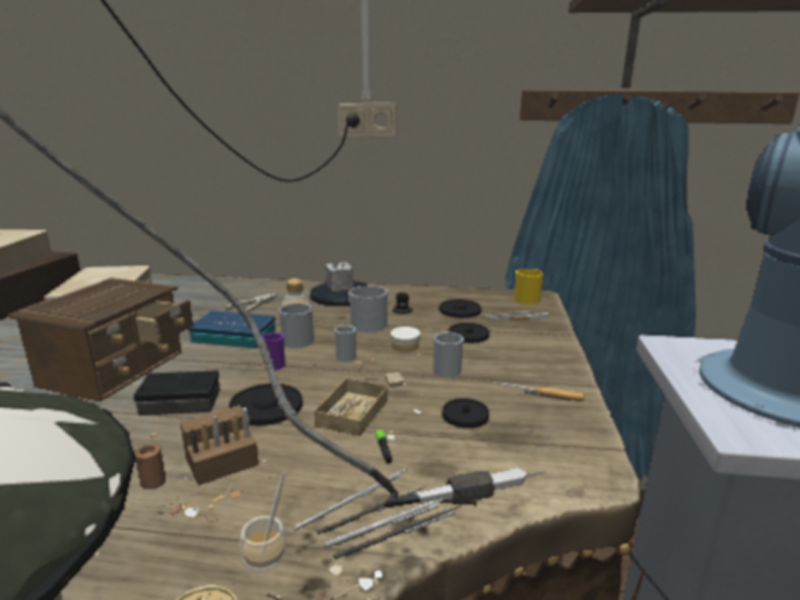

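The top view shows the four bare tubes at about (361,239), (344,342), (392,180) and (447,246). The purple (334,176) and yellow (563,440) look-alikes are there too. Dark bases are at (267,361), (433,362), (505,352) and (263,197), and a cable hangs beside the last one. The disc at (536,200) carries a die and isn't a base. Next I'll measure these.

```bash
cat > h.py <<'E'
import numpy as np,cv2
def pts(c):
    z=c["range_z"];v,u=np.mgrid[:z.shape[0],:z.shape[1]]
    P=np.stack([(u-c["cx"])/c["fx"]*z,(v-c["cy"])/c["fy"]*z,z],-1)
    W=(P-c["t"])@c["R"]; W[z==0]=np.nan
    return W
def circ(x,y):
    A=np.c_[2*x,2*y,np.ones(len(x))];s=np.linalg.lstsq(A,x*x+y*y,rcond=None)[0]
    return s[0],s[1],np.sqrt(s[2]+s[0]**2+s[1]**2)
def robcirc(x,y):
    m=np.ones(len(x),bool)
    for _ in range(4):
        a=circ(x[m],y[m]);d=abs(np.hypot(x-a[0],y-a[1])-a[2]);m=d<max(.003,1.5*np.median(d))
    return a,m.sum()
E
python3 - <<'E'
from h import *
from rig import models,camera
camera("top")
c=dict(np.load("top0.npz"));W=pts(c)
# table plane check
for (u,v) in [(300,210),(220,300),(420,230),(200,140)]:
    u,v=int(u*.64),int(v*.64);print("table",W[v,u].round(4))
for k,(u,v) in dict(s=(361,239),m=(344,342),l=(392,180),L=(447,246),purple=(334,176),yel=(563,440),pot=(393,296),loupe=(496,282),bs=(267,361),bm=(433,362),bl=(505,352),bL=(263,197)).items():
    u,v=int(u*.64),int(v*.64);w=W[v-26:v+27,u-26:u+27].reshape(-1,3);w=w[~np.isnan(w[:,0])]
    if k[0]!='b':
        top=np.percentile(w[:,2],99);q=w[(w[:,2]>top-.012)&(w[:,2]>.015)]
        print(k,"top",top.round(4),"ext",np.ptp(q[:,0]).round(3),np.ptp(q[:,1]).round(3),"ctr",((q.max(0)+q.min(0))/2).round(4)[:2],len(q))
    else:
        img=c["img"][v-26:v+27,u-26:u+27].reshape(-1,3).max(1);ww=W[v-26:v+27,u-26:u+27].reshape(-1,3)
        q=ww[(img<70)&(ww[:,2]<.02)];
        print(k,"ext",np.ptp(q[:,0]).round(3),np.ptp(q[:,1]).round(3),"ctr",((q.max(0)+q.min(0))/2).round(4)[:2],np.median(q[:,2]).round(4),"eqd",len(q))
# tall stuff
Z=W[:,:,2]
print("pot-range of tall>0.09")
im=c["img"].copy();im[(Z>.08)]=[255,0,0];im[Z>.25]=[0,255,0];im[np.isnan(Z)]=[255,0,255]
cv2.imwrite("pics/tall.png",cv2.resize(im[:,:,::-1],(800,600)))
for n in ["flask_small","flask_medium","flask_large","flask_largest","base_small","base_medium","base_large","base_largest"]:
    print(n,[((np.array(d["box"])/.64).round().tolist(),round(d["confidence"],2)) for d in models.recognise("top",n)][:4])
E
```

```text
table [0.6483 0.0781 0.004 ]
table [0.5122 0.1936 0.0103]
table [ 0.62   -0.0986 -0.0014]
table [ 0.755   0.2297 -0.0017]
s top 0.0444 ext 0.077 0.065 ctr [ 0.6235 -0.0312] 64
m top 0.0503 ext 0.038 0.038 ctr [0.4514 0.0093] 61
l top 0.0561 ext 0.049 0.047 ctr [ 0.6854 -0.0579] 108
L top 0.0618 ext 0.061 0.06 ctr [ 0.5882 -0.1359] 114
purple top 0.0444 ext 0.062 0.064 ctr [0.7091 0.0078] 64
yel top 0.0566 ext 0.048 0.049 ctr [ 0.3158 -0.299 ] 111
pot top 0.0306 ext 0.117 0.116 ctr [ 0.5174 -0.0605] 329
loupe top 0.0384 ext 0.068 0.075 ctr [ 0.5646 -0.1853] 109
bs ext 0.005 0.004 ctr [0.4237 0.1212] 0.0108 eqd 5
bm ext 0.055 0.06 ctr [ 0.4221 -0.1194] 0.0076 eqd 146
bl ext 0.069 0.073 ctr [ 0.4385 -0.226 ] 0.0076 eqd 697
bL ext 0.08 0.083 ctr [0.6683 0.1323] 0.0077 eqd 350
pot-range of tall>0.09
flask_small [([361.0, 234.0, 8.0, 17.0], 0.44)]
flask_medium [([332.0, 337.0, 20.0, 15.0], 0.65)]
flask_large [([446.0, 248.0, 45.0, 53.0], 0.75), ([561.0, 438.0, 42.0, 37.0], 0.59), ([393.0, 182.0, 28.0, 40.0], 0.57)]
flask_largest [([446.0, 248.0, 42.0, 50.0], 0.58)]
base_small [([268.0, 363.0, 35.0, 33.0], 0.84)]
base_medium [([433.0, 365.0, 49.0, 46.0], 0.8)]
base_large [([504.0, 353.0, 54.0, 55.0], 0.68)]
base_largest [([262.0, 196.0, 55.0, 58.0], 0.63)]
```

View pics/tall.png

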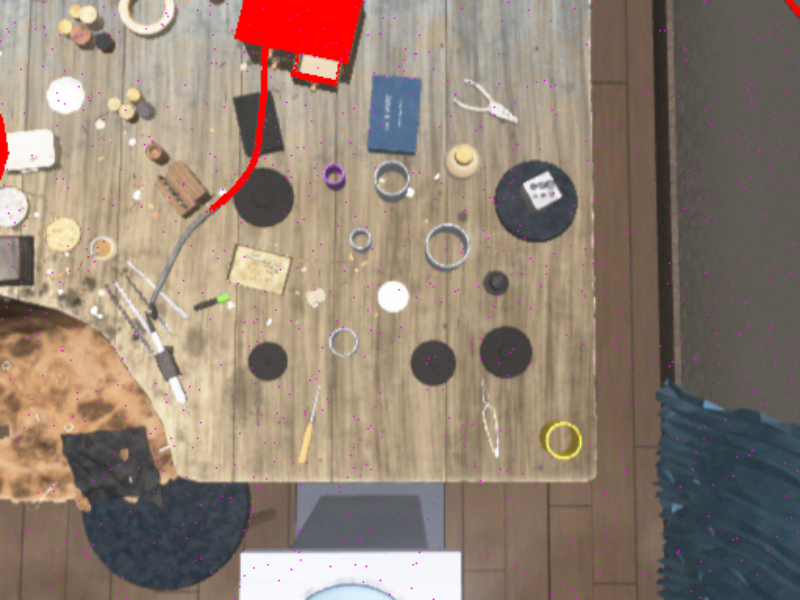

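```bash
cat > fit.py <<'E'
from h import *
def fit(c,u,v,kind,R,h,verbose=True):
    u*=.64;v*=.64;S=8;n=36;u0,v0=int(u)-n,int(v)-n
    C=-c["R"].T@c["t"]
    def ray(px,z):
        d=np.c_[(px[:,0]-c["cx"])/c["fx"],(px[:,1]-c["cy"])/c["fy"],np.ones(len(px))]@c["R"]
        return C+d*((z-C[2])/d[:,2])[:,None]
    g=cv2.cvtColor(c["img"],cv2.COLOR_RGB2GRAY).astype(np.float32)
    # match a template in world plane: rectify plane z=h at 0.5mm
    c0=ray(np.array([[u,v]]),h)[0]
    N=121;a=(np.arange(N)-60)*.001;X,Y=np.meshgrid(c0[0]+a,c0[1]+a,indexing='ij')
    P=np.stack([X,Y,np.full_like(X,h)],-1)@c["R"].T+c["t"]
    U=(P[...,0]/P[...,2]*c["fx"]+c["cx"]).astype(np.float32);V=(P[...,1]/P[...,2]*c["fy"]+c["cy"]).astype(np.float32)
    rg=cv2.remap(g,U,V,cv2.INTER_CUBIC);rg=cv2.GaussianBlur(rg,(0,0),1)
    best=None;th=np.linspace(0,2*np.pi,90,endpoint=False)
    for rr in np.arange(R-.004,R+.0041,.001):
        for dx in np.arange(-15,15.1,.5):
            for dy in np.arange(-15,15.1,.5):
                pass
    return c0,rg
E
python3 - <<'E'
from h import *
c=dict(np.load("top0.npz"));W=pts(c);C=-c["R"].T@c["t"]
g=cv2.cvtColor(c["img"],cv2.COLOR_RGB2GRAY).astype(np.float32)
def ray(u,v,z):
    d=np.array([(u-c["cx"])/c["fx"],(v-c["cy"])/c["fy"],1])@c["R"];return C+d*((z-C[2])/d[2])
def rect(c0,h,n=64):
    a=np.arange(-n,n+1)*.001;X,Y=np.meshgrid(c0[0]+a,c0[1]+a,indexing='ij')
    P=np.stack([X,Y,np.full_like(X,h)],-1)@c["R"].T+c["t"]
    return cv2.remap(g,(P[...,0]/P[...,2]*c["fx"]+c["cx"]).astype(np.float32),(P[...,1]/P[...,2]*c["fy"]+c["cy"]).astype(np.float32),cv2.INTER_CUBIC)
def disk(r,m): return lambda d:0
th=np.linspace(0,2*np.pi,120,endpoint=False)
def score(I,x,y,r,kind):
    def s(r_): return cv2.remap(I,(64+y+r_*np.sin(th))[None].astype(np.float32),(64+x+r_*np.cos(th))[None].astype(np.float32),cv2.INTER_LINEAR).ravel()
    if kind=='base': return np.median(s(r+2.5)-s(r-2.5))   # bright outside, dark in
    a=s(r-1); return np.median(abs(a-s(r-5)))+np.median(a)*.3  # bright rim
for k,u,v,kind,r,h in [("s",361,239,'f',15,.045),("m",344,342,'f',20,.050),("l",392,180,'f',25,.055),("L",447,246,'f',31,.060),
  ("bs",267,361,'base',29,.009),("bm",433,362,'base',34,.009),("bl",505,352,'base',39,.009),("bL",263,197,'base',45,.009)]:
    c0=ray(u*.64,v*.64,h);I=cv2.GaussianBlur(rect(c0,h),(0,0),1.)
    res={}
    for rr in (r-8,r-5,r-2,r-1,r,r+1,r+2,r+5,r+8):
        L=[(score(I,x,y,rr,kind),x,y) for x in np.arange(-10,11,1) for y in np.arange(-10,11,1)]
        res[rr]=max(L)
    s,x,y=res[r]
    ce=c0[:2]+np.array([x,y])*.001
    print(k,ce.round(4),"R",np.hypot(*ce).round(3),{q:round(float(t[0]),1) for q,t in res.items()})
    cv2.imwrite(f"pics/rect_{k}.png",cv2.circle(cv2.cvtColor(cv2.resize(I,None,fx=4,fy=4).clip(0,255).astype(np.uint8),cv2.COLOR_GRAY2BGR),(int((64.5+y)*4),int((64.5+x)*4)),r*4,(0,0,255),1))
A=[cv2.imread(f"pics/rect_{k}.png")[:,:,:] for k in ("s","m","l","L","bs","bm","bl","bL")]
A=[cv2.resize(a,(200,200)) for a in A]
cv2.imwrite("pics/rects.png",np.vstack([np.hstack(A[:4]),np.hstack(A[4:])]))
# cable points
for v in range(60,320,12):
    row=c["img"][int(v*.64)].astype(int);Z=W[int(v*.64),:,2]
    i=[j for j in range(85,180) if Z[j]>.03 and not np.isnan(Z[j])]
    if i: j=i[int(np.argmax(Z[i]))];print("cable",round(j/.64),v,W[int(v*.64),j].round(3))
E
```

```text
s [ 0.5999 -0.0127] R 0.6 {7: 96.7, 10: 81.0, 13: 98.0, 14: 116.6, 15: 117.4, 16: 111.4, 17: 102.5, 20: 82.6, 23: 68.1}
m [0.4514 0.0097] R 0.452 {12: 74.3, 15: 70.1, 18: 80.7, 19: 91.3, 20: 92.8, 21: 90.2, 22: 86.3, 25: 74.4, 28: 67.9}
l [ 0.6856 -0.0567] R 0.688 {17: 74.2, 20: 80.8, 23: 105.2, 24: 111.0, 25: 109.2, 26: 112.9, 27: 112.9, 30: 88.1, 33: 83.7}
L [ 0.5883 -0.137 ] R 0.604 {23: 67.6, 26: 75.1, 29: 94.3, 30: 114.7, 31: 119.8, 32: 122.5, 33: 116.9, 36: 88.3, 39: 69.0}
bs [0.4236 0.1221] R 0.441 {21: 12.4, 24: 34.6, 27: 71.5, 28: 80.2, 29: 81.5, 30: 72.8, 31: 54.0, 34: 15.9, 37: 13.6}
bm [ 0.4218 -0.1196] R 0.438 {26: 10.6, 29: 34.0, 32: 69.0, 33: 78.7, 34: 76.1, 35: 65.0, 36: 49.9, 39: 13.6, 42: 8.8}
bl [ 0.4377 -0.2253] R 0.492 {31: 7.2, 34: 26.5, 37: 55.4, 38: 64.1, 39: 65.0, 40: 55.8, 41: 47.6, 44: 17.9, 47: 11.1}
bL [0.6655 0.1322] R 0.678 {37: 23.7, 40: 40.1, 43: 72.4, 44: 80.1, 45: 77.4, 46: 72.9, 47: 55.6, 50: 25.6, 53: 14.6}
cable 261 60 [0.796 0.103 0.207]
cable 264 72 [0.783 0.1   0.2  ]
cable 261 84 [0.772 0.106 0.189]
cable 262 96 [0.76  0.105 0.179]
cable 262 108 [0.746 0.106 0.173]
cable 258 120 [0.734 0.114 0.163]
cable 258 132 [0.72  0.115 0.157]
cable 258 144 [0.707 0.116 0.145]
cable 256 156 [0.695 0.12  0.136]
cable 250 168 [0.681 0.13  0.124]
cable 244 180 [0.666 0.14  0.115]
cable 231 192 [0.654 0.159 0.101]
cable 220 204 [0.639 0.177 0.088]
cable 206 216 [0.624 0.198 0.079]
cable 194 228 [0.61  0.217 0.068]
cable 184 240 [0.594 0.233 0.058]
cable 177 252 [0.577 0.245 0.05 ]
cable 170 264 [0.562 0.253 0.052]
cable 166 276 [0.544 0.261 0.048]
cable 155 288 [0.527 0.277 0.042]
cable 152 300 [0.509 0.282 0.04 ]
```

View pics/rects.png

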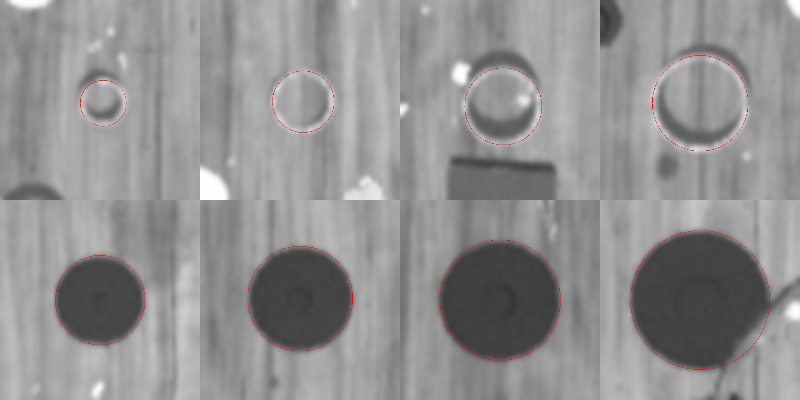

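All sizes and centres match. The cable hangs about 0.10–0.13 m directly over the largest base, so that tube can't be lowered from above. I'll grip it by its wall, away from the cable, and slide it in underneath. First the small tube at top px (361,239): it's bare steel and about 30 mm across, and the purple look-alike is at (334,176). I'll confirm it in a crop and compute the first move.

```bash
cat > go.py <<'E'
import sys,numpy as np
from rig import r
from scipy.spatial.transform import Rotation as Ro
s=r.get_state();p=s["tool_pos"];R=Ro.from_euler('xyz',s["tool_rot"],degrees=True).as_matrix()
print("t",round(s["t"],2),"tcp",p.round(4),"rot",s["tool_rot"].round(1),"q6",s["q"][5].round(1),"w",round(s["width"],3),"F",s["ft_force"].round(1))
a=[float(v) for v in sys.argv[1:]]
while a:
    x,y,z,yaw=a[:4];a=a[4:]
    d=R.T@(np.array([x,y,z])-p)*100
    dy=-((yaw-s["tool_rot"][2]+180)%360-180)
    print("-> shift cm",d.round(2),"yaw rad",round(np.radians(dy),3),"rows",int(np.ceil(max(np.linalg.norm(d)/4.17,abs(dy)/7.16))))
E
python3 go.py 0.6 -0.0127 0.2 180 0.6 -0.0127 .014 180
python3 - <<'E'
import numpy as np,cv2
c=np.load("top0.npz")["img"];cv2.imwrite("pics/crop1.png",cv2.resize(c[90:180,180:300,::-1],(800,600),interpolation=cv2.INTER_CUBIC))
s=np.load("side0.npz")["img"];cv2.imwrite("pics/crop2.png",cv2.resize(s[160:300,110:310,::-1],(800,560),interpolation=cv2.INTER_CUBIC))
E
```

```text
t 0.55 tcp [0.2375 0.5237 0.2313] rot [180.   -0.  155.6] q6 83.7 w 1.001 F [-0.6 -0.3 -0.3]
-> shift cm [-55.17 -33.87   3.13] yaw rad -0.426 rows 16
-> shift cm [-55.17 -33.88  21.73] yaw rad -0.426 rows 17
```

View pics/crop1.png

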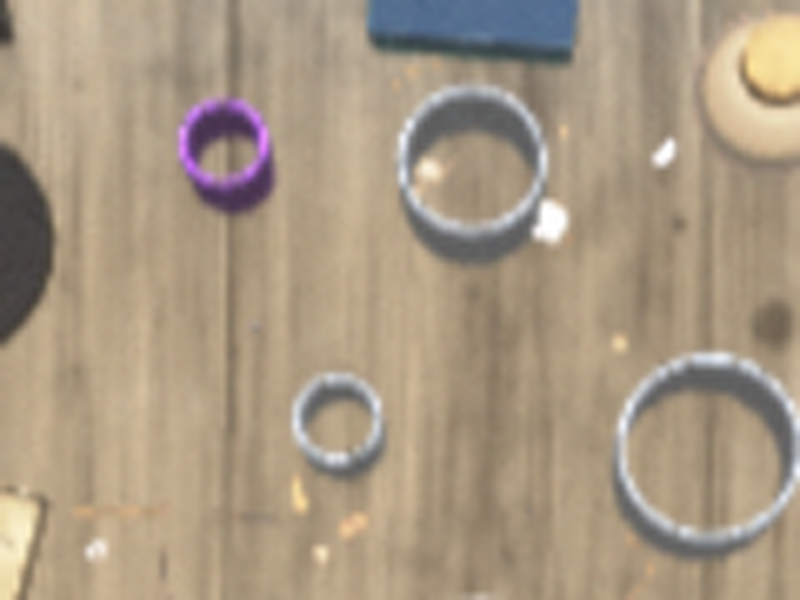

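View pics/crop2.png

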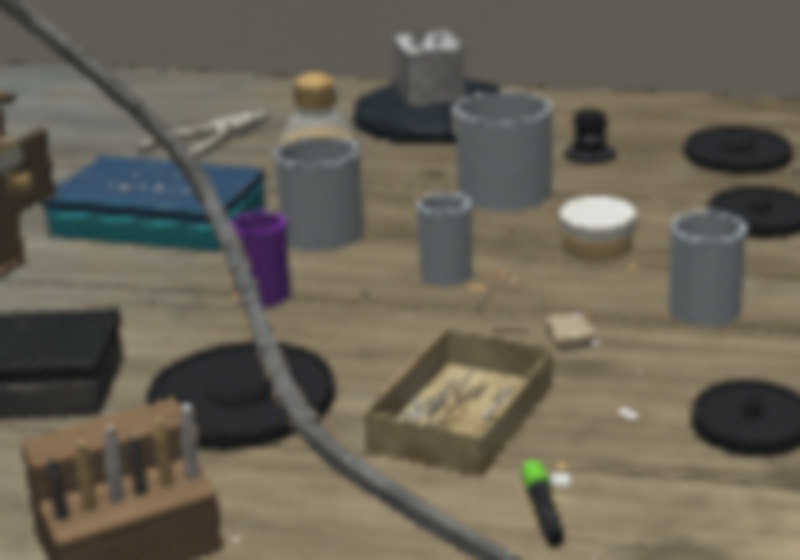

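The crops show the purple tube at (225,145) and the bare steel small tube at (338,420), so that's the target. All four steel tubes are standing upright. Now I'll move over the small tube.

```bash
python3 -m crank '{"linear":[[-3.45,-2.1,0],[-6.9,-4.2,0],[-10.3,-6.35,0],[-13.8,-8.5,0],[-17.2,-10.6,0.3],[-20.7,-12.7,0.6],[-24.1,-14.8,0.9],[-27.6,-16.9,1.2],[-31,-19,1.5],[-34.5,-21.2,1.8],[-37.9,-23.3,2],[-41.4,-25.4,2.2]],"yaw":[0,-0.04,-0.08,-0.12,-0.16,-0.2,-0.24,-0.28,-0.32,-0.36,-0.4,-0.426]}' 0.65 60; python3 go.py 0.6 -0.0127 0.1 180 0.6 -0.0127 .014 180
```

```text
t: 1.55
tool_pos: [0.5104, 0.1195, 0.2094]
tool_rot: [180.0, 0.0, -179.9]
ft_force: [0.6, 1.1, -0.2]
width: 0.654
t 1.55 tcp [0.5104 0.1195 0.2094] rot [ 180.     0.  -179.9] q6 6.1 w 0.654 F [ 0.6  1.1 -0.2]
-> shift cm [ -8.94 -13.24  10.94] yaw rad 0.002 rows 5
-> shift cm [ -8.93 -13.24  19.54] yaw rad 0.002 rows 7
```

```bash
python3 -m crank '{"linear":[[-2,-3,1],[-4,-6,3],[-6,-9,5],[-8,-12,7],[-8.95,-13.25,8.5],[-8.95,-13.25,10],[-8.95,-13.25,13],[-8.95,-13.25,16],[-8.95,-13.25,18],[-8.95,-13.25,19.5],[-8.95,-13.25,19.5],[-8.95,-13.25,19.5]],"yaw":[0,0,0,0,0,0,0,0,0,0,0,0]}' 0.65 60; python3 go.py 0.6 -0.0127 0.014 180
python3 - <<'E'
from rig import camera
import cv2,numpy as np
A=[camera(n)["img"] for n in("top","side")]
cv2.imwrite("pics/g1.png",np.hstack([cv2.resize(A[0][90:240,180:330,::-1],(400,400)),cv2.resize(A[1][150:300,140:290,::-1],(400,400))]))
E
```

```text
t: 2.55
tool_pos: [0.5993, -0.0126, 0.0138]
tool_rot: [180.0, -0.1, -179.9]
ft_force: [0.7, 1.2, 1.1]
width: 0.649
t 2.55 tcp [ 0.5993 -0.0126  0.0138] rot [ 1.800e+02 -1.000e-01 -1.799e+02] q6 -7.4 w 0.649 F [0.7 1.2 1.1]
-> shift cm [-0.07 -0.01 -0.02] yaw rad 0.002 rows 1
```

View pics/g1.png

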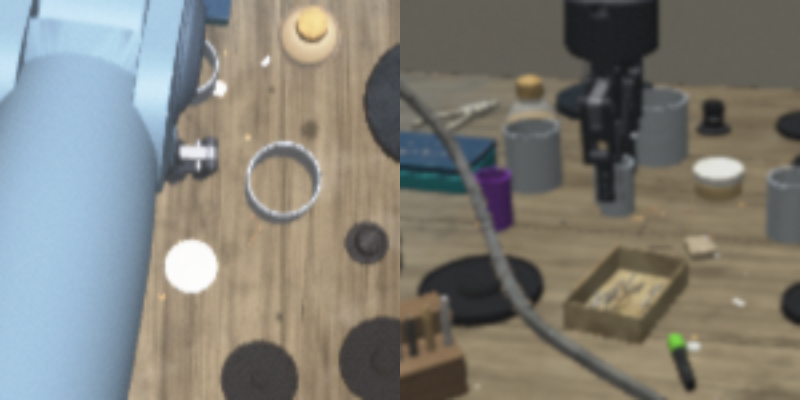

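The fingers straddle the small tube in both views. I'll close and lift.

```bash
python3 -m crank '{"linear":[[0,0,0],[0,0,0],[0,0,0],[0,0,0],[0,0,0],[0,0,0],[0,0,0],[0,0,-2],[0,0,-5],[0,0,-8],[0,0,-11],[0,0,-11]],"yaw":[0,0,0,0,0,0,0,0,0,0,0,0]}' 0 60; python3 go.py .4236 .122 .12 180 .4236 .122 .022 180
```

```text
t: 3.65
tool_pos: [0.6053, -0.0134, 0.133]
tool_rot: [-179.9, 0.8, -179.9]
ft_force: [0.8, 0.3, 0.0]
width: 0.33
t 3.65 tcp [ 0.6053 -0.0134  0.133 ] rot [-179.9    0.8 -179.9] q6 -7.4 w 0.33 F [0.8 0.3 0. ]
-> shift cm [18.16 13.58  1.03] yaw rad 0.002 rows 6
-> shift cm [18.3  13.59 10.83] yaw rad 0.002 rows 7
```

```bash
python3 -m crank '{"linear":[[3,2.2,0],[6,4.5,0],[9,6.7,0],[12,9,0.3],[15,11.2,0.6],[17,12.8,1],[18.2,13.6,1],[18.2,13.6,1],[18.2,13.6,1],[18.2,13.6,1],[18.2,13.6,1],[18.2,13.6,1]],"yaw":[0,0,0,0,0,0,0,0,0,0,0,0]}'; python3 go.py .4236 .122 .022 180
python3 - <<'E'
from rig import camera
import cv2,numpy as np
A=[camera(n)["img"] for n in("top","side")]
cv2.imwrite("pics/g2.png",np.hstack([cv2.resize(A[0][140:290,100:250,::-1],(400,400)),cv2.resize(A[1][150:300,200:350,::-1],(400,400))]))
E
```

```text
t: 4.65
tool_pos: [0.4247, 0.1217, 0.1205]
tool_rot: [-179.9, 0.9, -180.0]
ft_force: [0.8, -0.4, -0.7]
width: 0.326
t 4.65 tcp [0.4247 0.1217 0.1205] rot [-179.9    0.9 -180. ] q6 7.9 w 0.326 F [ 0.8 -0.4 -0.7]
-> shift cm [0.26 0.05 9.85] yaw rad 0.0 rows 3
```

View pics/g2.png

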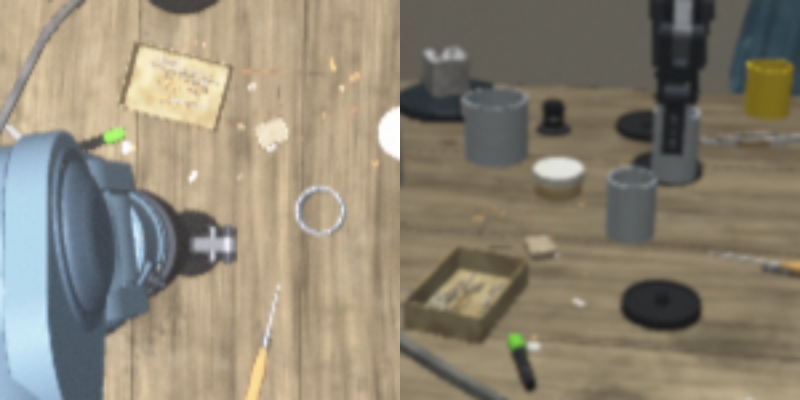

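The tube is held upright over the small base. I'll lower it, slowly at the end.

```bash
python3 -m crank '{"linear":[[0.1,0,2],[0.2,0,4],[0.25,0.05,6],[0.25,0.05,7.5],[0.25,0.05,8.3],[0.25,0.05,8.8],[0.25,0.05,9.2],[0.25,0.05,9.5],[0.25,0.05,9.8],[0.25,0.05,10],[0.25,0.05,10],[0.25,0.05,10]],"yaw":[0,0,0,0,0,0,0,0,0,0,0,0]}'; python3 go.py .4236 .122 .020 180
```

```text
t: 5.75
tool_pos: [0.4243, 0.1222, 0.0235]
tool_rot: [-179.9, 1.0, -179.9]
ft_force: [-8.7, -2.2, 28.8]
width: 0.327
t 5.75 tcp [0.4243 0.1222 0.0235] rot [-179.9    1.  -179.9] q6 7.9 w 0.327 F [-8.7 -2.2 28.8]
-> shift cm [ 0.08 -0.02  0.35] yaw rad 0.001 rows 1
```

```bash
python3 -m crank '{"linear":[[0,0,-0.1],[0,0,-0.15]],"yaw":[0,0]}'
python3 - <<'E'
from rig import camera
import cv2,numpy as np
c=camera("side");A=[camera("top")["img"],c["img"]]
cv2.imwrite("pics/g3.png",np.hstack([cv2.resize(A[0][180:280,120:220,::-1],(400,400)),cv2.resize(A[1][200:300,240:340,::-1],(400,400),interpolation=cv2.INTER_CUBIC)]))
E
python3 go.py
```

```text
t: 5.92
tool_pos: [0.426, 0.1225, 0.0265]
tool_rot: [-179.9, 1.2, -179.9]
ft_force: [0.8, 0.4, -1.0]
width: 0.325
t 6.02 tcp [0.4251 0.1224 0.0255] rot [-179.9    1.1 -179.9] q6 7.9 w 0.324 F [ 0.9 -0.2 -1.5]
```

View pics/g3.png

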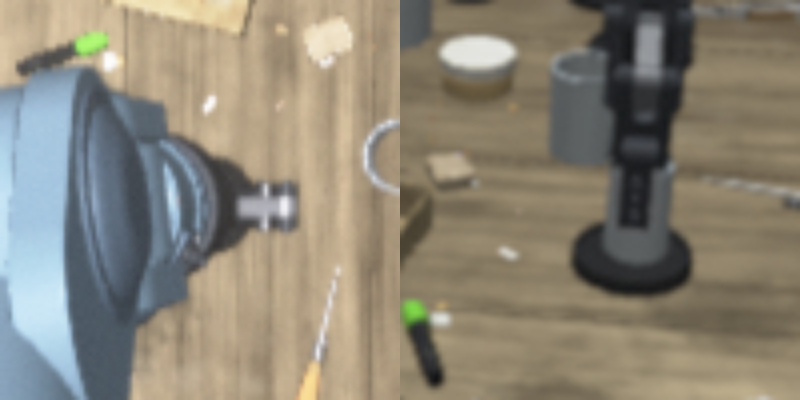

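The side view shows the tube inside the lip and seated around the dome. I'll release and rise.

```bash
python3 -m crank '{"linear":[[0,0,0.15],[0,0,0.15],[0,0,0.15],[0,0,0.15],[0,0,0.15],[0,0,0.15],[0,0,-1],[0,0,-3],[0,0,-5],[0,0,-8],[0,0,-10],[0,0,-10]],"yaw":[0,0,0,0,0,0,0,0,0,0,0,0]}' 0.6; python3 go.py .4514 .0097 .13 180 .4514 .0097 .019 180
```

```text
t: 7.02
tool_pos: [0.4264, 0.123, 0.1296]
tool_rot: [-180.0, 1.5, -179.9]
ft_force: [0.3, 0.2, -0.1]
width: 0.598
t 7.02 tcp [0.4264 0.123  0.1296] rot [-180.     1.5 -179.9] q6 8.0 w 0.598 F [ 0.3  0.2 -0.1]
-> shift cm [ -2.49 -11.33   0.03] yaw rad 0.001 rows 3
-> shift cm [ -2.19 -11.33  11.12] yaw rad 0.001 rows 4
```

```bash
python3 -m crank '{"linear":[[-0.8,-3.5,0],[-1.6,-7,0],[-2.1,-10,1],[-2.2,-11.3,3],[-2.2,-11.3,6],[-2.2,-11.3,9],[-2.2,-11.3,10.5],[-2.2,-11.3,11.1],[-2.2,-11.3,11.1],[-2.2,-11.3,11.1],[-2.2,-11.3,11.1]],"yaw":[0,0,0,0,0,0,0,0,0,0,0]}' 0.75; python3 go.py .4514 .0097 .019 180
python3 - <<'E'
from rig import camera
import cv2,numpy as np
A=[camera(n)["img"] for n in("top","side")]
np.save("t1.npy",A[0])
cv2.imwrite("pics/g4.png",np.hstack([cv2.resize(A[0][150:300,130:280,::-1],(400,400)),cv2.resize(A[1][180:300,240:360,::-1],(400,400),interpolation=cv2.INTER_CUBIC)]))
E
```

```text
t: 7.93
tool_pos: [0.4525, 0.01, 0.0203]
tool_rot: [-180.0, 1.6, -179.9]
ft_force: [1.3, -0.8, -0.3]
width: 0.746
t 7.93 tcp [0.4525 0.01   0.0203] rot [-180.     1.6 -179.9] q6 -7.0 w 0.746 F [ 1.3 -0.8 -0.3]
-> shift cm [ 0.12 -0.03  0.12] yaw rad 0.001 rows 1
```

View pics/g4.png

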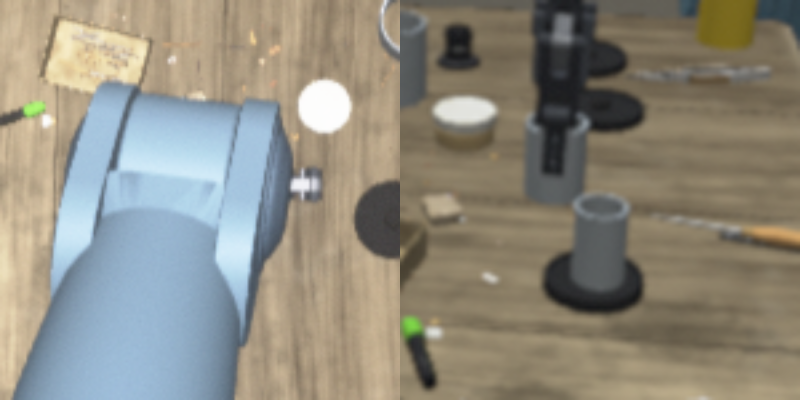

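The small tube stands on its base, and the fingers straddle the medium tube at about (545,160). Grip and lift.

```bash
python3 -m crank '{"linear":[[0.1,0,0.1],[0.1,0,0.1],[0.1,0,0.1],[0.1,0,0.1],[0.1,0,0.1],[0.1,0,0.1],[0.1,0,-1],[0.1,0,-4],[0.1,0,-8],[0.1,0,-10],[0.1,0,-10],[0.1,0,-10]],"yaw":[0,0,0,0,0,0,0,0,0,0,0,0]}' 0 60; python3 go.py .4218 -.1196 .12 180 .4218 -.1196 .03 180
```

```text
t: 9.03
tool_pos: [0.4502, 0.0099, 0.1217]
tool_rot: [-179.9, 1.9, -179.9]
ft_force: [0.5, 1.1, -0.6]
width: 0.449
t 9.03 tcp [0.4502 0.0099 0.1217] rot [-179.9    1.9 -179.9] q6 -7.0 w 0.449 F [ 0.5  1.1 -0.6]
-> shift cm [  2.86 -12.94   0.09] yaw rad 0.001 rows 4
-> shift cm [  3.16 -12.93   9.08] yaw rad 0.001 rows 4
```

Steady drift in pitch comes from lag at call boundaries. I'll end the next call mid-descent to counter it.

```bash
python3 -m crank '{"linear":[[0.7,-3.2,-0.5],[1.4,-6.4,-1],[2.1,-9.6,-1],[2.8,-12.9,-1],[2.9,-12.9,-1],[2.9,-12.9,0],[3,-12.9,3],[3.1,-12.9,6]],"yaw":[0,0,0,0,0,0,0,0]}'; python3 go.py .4218 -.1196 .032 180  .4218 -.1196 .026 180
```

```text
t: 9.7
tool_pos: [0.4217, -0.1195, 0.0597]
tool_rot: [-179.9, 2.0, -180.0]
ft_force: [-0.3, 1.2, -0.9]
width: 0.45
t 9.7 tcp [ 0.4217 -0.1195  0.0597] rot [-179.9    2.  -180. ] q6 -24.7 w 0.45 F [-0.3  1.2 -0.9]
-> shift cm [ 0.09 -0.    2.77] yaw rad 0.0 rows 1
-> shift cm [ 0.11 -0.    3.37] yaw rad 0.0 rows 1
```

```bash
python3 -m crank '{"linear":[[0.1,0,1.5],[0.1,0,2.5],[0.1,0,2.8],[0.1,0,3.0],[0.1,0,3.2],[0.1,0,3.4],[0.1,0,3.4]],"yaw":[0,0,0,0,0,0,0]}'; python3 go.py .4218 -.1196 .024 180
```

```text
t: 10.28
tool_pos: [0.4223, -0.1195, 0.0266]
tool_rot: [-179.9, 2.0, -180.0]
ft_force: [-2.3, 1.0, 3.1]
width: 0.445
t 10.28 tcp [ 0.4223 -0.1195  0.0266] rot [-179.9    2.  -180. ] q6 -24.7 w 0.445 F [-2.3  1.   3.1]
-> shift cm [ 0.06 -0.01  0.26] yaw rad 0.001 rows 1
```

Light contact at 26.6 mm, as predicted. Release, rise, and head for the large tube at (392,180).

```bash
python3 -m crank '{"linear":[[0,0,0],[0,0,0],[0,0,0],[0,0,0],[0,0,0],[0,0,-2],[0,0,-5],[0,0,-8],[0,0,-11],[0,0,-11.5],[0,0,-11.5],[0,0,-11.5]],"yaw":[0,0,0,0,0,0,0,0,0,0,0,0]}' 0.65; python3 go.py .6856 -.0567 .13 210  .6856 -.0567 .024 210;python3 - <<'E'
from rig import camera
import cv2,numpy as np
A=[camera(n)["img"] for n in("top","side")]
cv2.imwrite("pics/g5.png",np.hstack([cv2.resize(A[0][150:300,200:350,::-1],(400,400)),cv2.resize(A[1][180:300,240:360,::-1],(400,400),interpolation=cv2.INTER_CUBIC)]))
E
```

```text
t: 11.28
tool_pos: [0.4183, -0.1194, 0.1413]
tool_rot: [-179.9, 2.1, -180.0]
ft_force: [-0.1, 0.5, -0.6]
width: 0.643
t 11.28 tcp [ 0.4183 -0.1194  0.1413] rot [-179.9    2.1 -180. ] q6 -24.9 w 0.643 F [-0.1  0.5 -0.6]
-> shift cm [-26.68   6.25   2.07] yaw rad -0.523 rows 7
-> shift cm [-26.3    6.27  12.67] yaw rad -0.523 rows 8
```

View pics/g5.png

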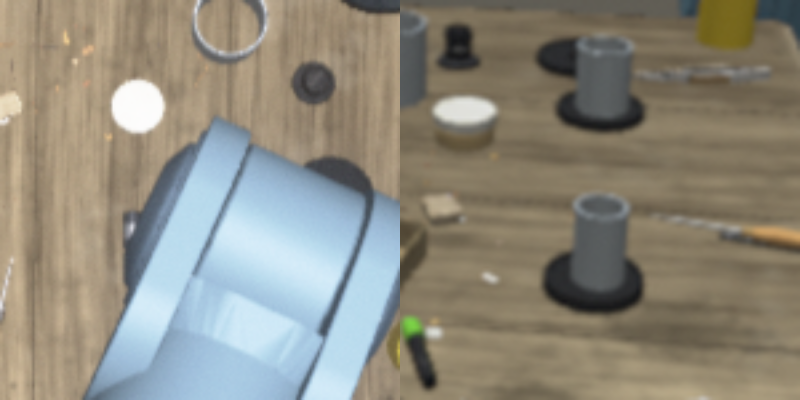

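The small and medium tubes stand on their bases. Next is the large tube.

```bash
python3 -m crank '{"linear":[[-4,0.9,0],[-8,1.8,0.3],[-12,2.8,0.6],[-16,3.7,0.9],[-20,4.7,1.2],[-24,5.6,1.5],[-26.6,6.25,2],[-26.6,6.25,2.5],[-26.6,6.25,3],[-26.55,6.25,4],[-26.5,6.25,5],[-26.5,6.25,5]],"yaw":[-0.08,-0.16,-0.24,-0.32,-0.4,-0.46,-0.523,-0.523,-0.523,-0.523,-0.523,-0.523]}' 0.78; python3 go.py .6856 -.0567 .024 210;python3 - <<'E'
from rig import camera
import cv2,numpy as np
A=[camera(n)["img"] for n in("top","side")]
cv2.imwrite("pics/g6.png",np.hstack([cv2.resize(A[0][60:180,180:300,::-1],(400,400)),cv2.resize(A[1][140:260,130:250,::-1],(400,400),interpolation=cv2.INTER_CUBIC)]))
E
```

```text
t: 12.38
tool_pos: [0.6801, -0.0562, 0.0953]
tool_rot: [-179.3, 1.3, -150.1]
ft_force: [0.3, -0.2, -0.1]
width: 0.779
t 12.38 tcp [ 0.6801 -0.0562  0.0953] rot [-179.3    1.3 -150.1] q6 -40.1 w 0.779 F [ 0.3 -0.2 -0.1]
-> shift cm [-0.28 -0.22  7.15] yaw rad -0.001 rows 2
```

View pics/g6.png

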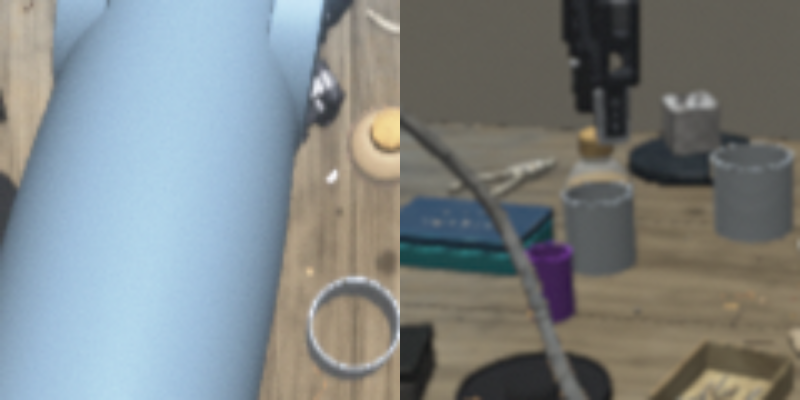

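```bash
python3 -m crank '{"linear":[[-0.3,-0.22,0],[-0.3,-0.22,0.5],[-0.3,-0.22,1.5],[-0.3,-0.22,3],[-0.3,-0.22,4.5],[-0.3,-0.22,6],[-0.3,-0.22,7],[-0.3,-0.22,7.1],[-0.3,-0.22,7.1]],"yaw":[0,0,0,0,0,0,0,0,0]}'; python3 go.py .6856 -.0567 .024 210;python3 - <<'E'
from rig import camera
import cv2,numpy as np
A=[camera(n)["img"] for n in("top","side")]
cv2.imwrite("pics/g7.png",np.hstack([cv2.resize(A[0][60:180,180:300,::-1],(400,400)),cv2.resize(A[1][140:260,130:250,::-1],(400,400),interpolation=cv2.INTER_CUBIC)]))
E
```

```text
t: 13.23
tool_pos: [0.6868, -0.0567, 0.026]
tool_rot: [-179.2, 1.4, -150.0]
ft_force: [-0.0, 0.3, -1.1]
width: 0.779
t 13.23 tcp [ 0.6868 -0.0567  0.026 ] rot [-179.2    1.4 -150. ] q6 -40.1 w 0.779 F [-0.   0.3 -1.1]
-> shift cm [0.11 0.06 0.2 ] yaw rad -0.001 rows 1
```

View pics/g7.png

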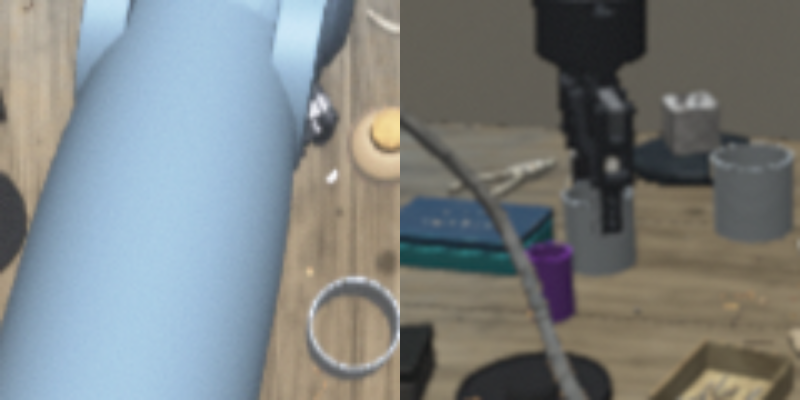

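The fingers straddle the large tube at (600,230). Grip and lift.

```bash
python3 -m crank '{"linear":[[0.1,0.06,0.1],[0.1,0.06,0.1],[0.1,0.06,0.1],[0.1,0.06,0.1],[0.1,0.06,0.1],[0.1,0.06,0.1],[0.1,0.06,-1],[0.1,0.06,-4],[0.1,0.06,-8],[0.1,0.06,-11],[0.1,0.06,-11],[0.1,0.06,-11]],"yaw":[0,0,0,0,0,0,0,0,0,0,0,0]}' 0 60; python3 go.py .4377 -.2253 .145 210 .4377 -.2253 .06 210
```

```text
t: 14.33
tool_pos: [0.6854, -0.0573, 0.1411]
tool_rot: [-178.9, 1.8, -150.0]
ft_force: [0.3, 0.1, -1.4]
width: 0.572
t 14.33 tcp [ 0.6854 -0.0573  0.1411] rot [-178.9    1.8 -150. ] q6 -40.1 w 0.572 F [ 0.3  0.1 -1.4]
-> shift cm [29.83 -2.21 -1.29] yaw rad -0.001 rows 8
-> shift cm [30.09 -2.04  7.2 ] yaw rad -0.001 rows 8
```

```bash
python3 -m crank '{"linear":[[3.7,-0.3,-0.5],[7.4,-0.6,-1],[11.2,-0.85,-1],[15,-1.1,-1],[18.7,-1.4,-1],[22.4,-1.65,-1],[26,-1.9,-1],[29.3,-2.2,-1],[29.8,-2.2,-1],[29.85,-2.2,0],[29.9,-2.1,3],[30.05,-2.05,6]],"yaw":[0,0,0,0,0,0,0,0,0,0,0,0]}'; python3 go.py .4377 -.2253 .035 210 .4377 -.2253 .030 210
```

```text
t: 15.33
tool_pos: [0.4381, -0.2255, 0.0714]
tool_rot: [-178.8, 1.9, -150.1]
ft_force: [0.7, -0.5, -0.8]
width: 0.572
t 15.33 tcp [ 0.4381 -0.2255  0.0714] rot [-178.8    1.9 -150.1] q6 -65.3 w 0.572 F [ 0.7 -0.5 -0.8]
-> shift cm [0.15 0.11 3.64] yaw rad -0.001 rows 1
-> shift cm [0.16 0.12 4.13] yaw rad -0.001 rows 1
```

```bash
python3 -m crank '{"linear":[[0.1,0.1,2],[0.15,0.1,3.2],[0.15,0.1,3.5],[0.15,0.1,3.8],[0.15,0.1,4],[0.15,0.1,4.1],[0.15,0.1,4.1]],"yaw":[0,0,0,0,0,0,0]}'; python3 go.py .4377 -.2253 .028 210
```

```text
t: 15.92
tool_pos: [0.435, -0.2225, 0.0338]
tool_rot: [-179.1, 1.8, -150.0]
ft_force: [-18.9, 11.2, 56.3]
width: 0.566
t 15.92 tcp [ 0.435  -0.2225  0.0338] rot [-179.1    1.8 -150. ] q6 -65.3 w 0.566 F [-18.9  11.2  56.3]
-> shift cm [-0.08 -0.37  0.59] yaw rad -0.0 rows 1
```

Run:
```python
from rig import camera
import cv2,numpy as np
A=[camera(n)["img"] for n in("top","side")]
cv2.imwrite("pics/g8.png",np.hstack([cv2.resize(A[0][150:300,250:400,::-1],(400,400)),cv2.resize(A[1][160:260,250:350,::-1],(400,400),interpolation=cv2.INTER_CUBIC)]))
```

```text
(no output)
```

View pics/g8.png

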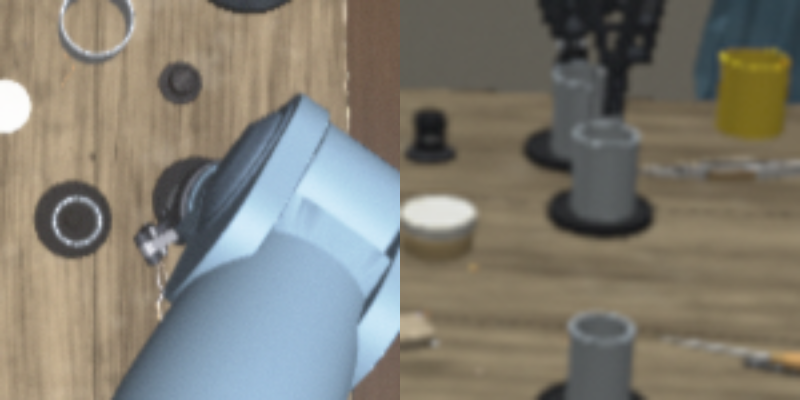

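Contact came early, with 56 N and some lateral force. I'll lift a little, re-centre and lower gently.

```bash
python3 -m crank '{"linear":[[0,0,-0.5],[0,0,-1.5],[-0.05,-0.3,-1.8],[-0.05,-0.3,-1.8],[-0.05,-0.3,-1.8]],"yaw":[0,0,0,0,0]}'; python3 go.py .4377 -.2253 .034 210
python3 - <<'E'
from rig import camera
import cv2,numpy as np
c=camera("side");np.savez("s9.npz",**c);A=[camera("top")["img"],c["img"]]
cv2.imwrite("pics/g9.png",np.hstack([cv2.resize(A[0][180:260,280:360,::-1],(400,400),interpolation=cv2.INTER_CUBIC),cv2.resize(A[1][150:220,260:330,::-1],(400,400),interpolation=cv2.INTER_CUBIC)]))
E
```

```text
t: 16.43
tool_pos: [0.4363, -0.2248, 0.0512]
tool_rot: [-179.1, 1.8, -150.0]
ft_force: [0.8, 1.0, -0.5]
width: 0.569
t 16.43 tcp [ 0.4363 -0.2248  0.0512] rot [-179.1    1.8 -150. ] q6 -65.4 w 0.569 F [ 0.8  1.  -0.5]
-> shift cm [-0.04 -0.09  1.72] yaw rad -0.0 rows 1
```

View pics/g9.png

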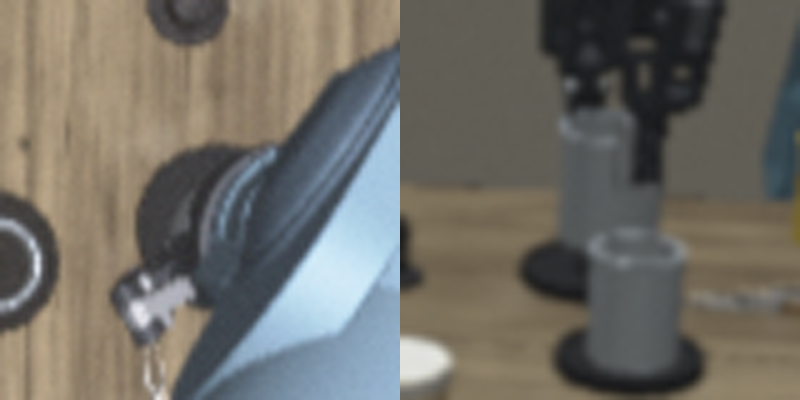

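Run:
```python
from h import *
c=dict(np.load("s9.npz"));W=pts(c)
# overlay predicted circles: base_large lip & flask outline at TCP
im=cv2.resize(c["img"][140:230,250:340,::-1],None,fx=6,fy=6,interpolation=cv2.INTER_CUBIC)
def proj(P):
    p=P@c["R"].T+c["t"];return np.c_[p[:,0]/p[:,2]*c["fx"]+c["cx"],p[:,1]/p[:,2]*c["fy"]+c["cy"]]
th=np.linspace(0,2*np.pi,100)
def ring(x,y,z,R,col):
    q=(proj(np.c_[x+R*np.cos(th),y+R*np.sin(th),0*th+z])-[250,140]+.5)*6
    cv2.polylines(im,[q.astype(int)],True,col,1)
ring(.4377,-.2253,.009,.039,(0,0,255));ring(.4377,-.2253,.0,.039,(0,0,255));ring(.4218,-.1196,.009,.034,(0,0,255));ring(.4218,-.1196,.056,.020,(0,255,0))
x,y,z=.4363,-.2248,.0512
ring(x,y,z+.030,.025,(0,255,0));ring(x,y,z-.025,.025,(0,255,0))
cv2.imwrite("pics/g9o.png",im)
# depth-based: pixels in flask area
w=W[165:200,285:305].reshape(-1,3);m=(w[:,1]<-.17)&(w[:,1]>-.26);w=w[m]
for z0 in np.arange(.03,.08,.01):
    k=abs(w[:,2]-z0)<.005;print(z0.round(3),k.sum(),w[k].min(0).round(3),w[k].max(0).round(3),w[k].mean(0).round(3))
```

```text
0.03 37 [ 0.412 -0.22   0.026] [ 0.459 -0.2    0.035] [ 0.442 -0.207  0.031]
0.04 63 [ 0.413 -0.227  0.035] [ 0.46  -0.198  0.045] [ 0.437 -0.206  0.04 ]
0.05 52 [ 0.413 -0.215  0.045] [ 0.457 -0.199  0.055] [ 0.436 -0.204  0.05 ]
0.06 60 [ 0.414 -0.25   0.055] [ 0.457 -0.188  0.065] [ 0.437 -0.202  0.06 ]
0.07 86 [ 0.415 -0.251  0.065] [ 0.458 -0.187  0.075] [ 0.438 -0.212  0.07 ]
```

View pics/g9o.png

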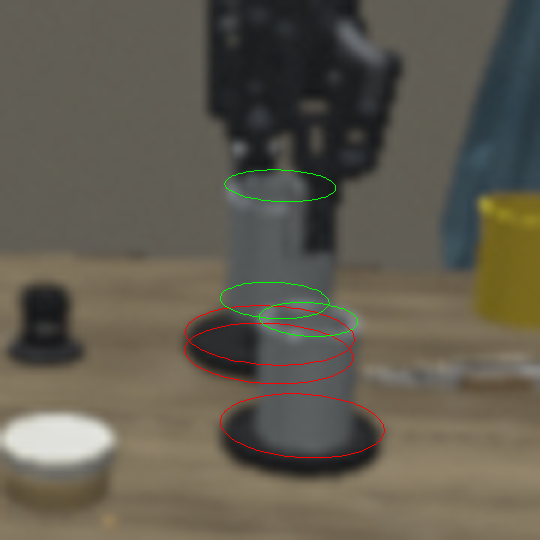

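Run:
```python
from h import *
from rig import camera
for n,kk in(("top",dict(s=((267,361),.051,.015),m=((433,362),.056,.020))),):
    c=camera(n);np.savez("t10.npz",**c);W=pts(c)
    for k,((u,v),h,R) in kk.items():
        u,v=int(u*.64),int(v*.64);w=W[v-20:v+21,u-20:u+21].reshape(-1,3);q=w[w[:,2]>.035]
        print(k,len(q),np.percentile(q[:,2],[10,50,75,90,100]).round(4),q[:,:2].min(0).round(4),q[:,:2].max(0).round(4),((q[:,:2].min(0)+q[:,:2].max(0))/2).round(4))
    cv2.imwrite("pics/t10.png",cv2.resize(c["img"][190:270,140:320,::-1],(800,356),interpolation=cv2.INTER_CUBIC))
c=dict(np.load("s9.npz"));W=pts(c)
# flask l heights in side view
w=W[140:200,280:310].reshape(-1,3);q=w[(w[:,1]<-.19)&(w[:,1]>-.255)&(w[:,0]>.41)&(w[:,0]<.465)]
print(np.histogram(q[:,2],bins=np.arange(0,.14,.01)))
```

```text
s 68 [0.0408 0.0502 0.0525 0.0534 0.0563] [0.4081 0.1066] [0.4369 0.135 ] [0.4225 0.1208]
m 66 [0.0417 0.0562 0.0575 0.0591 0.0621] [ 0.4024 -0.1395] [ 0.4395 -0.1018] [ 0.4209 -0.1207]
(array([51,  4, 16, 56, 62, 55, 71, 89, 58, 42, 37, 38, 51, 61]), array([0.  , 0.01, 0.02, 0.03, 0.04, 0.05, 0.06, 0.07, 0.08, 0.09, 0.1 ,
       0.11, 0.12, 0.13, 0.14]))
```

View pics/t10.png

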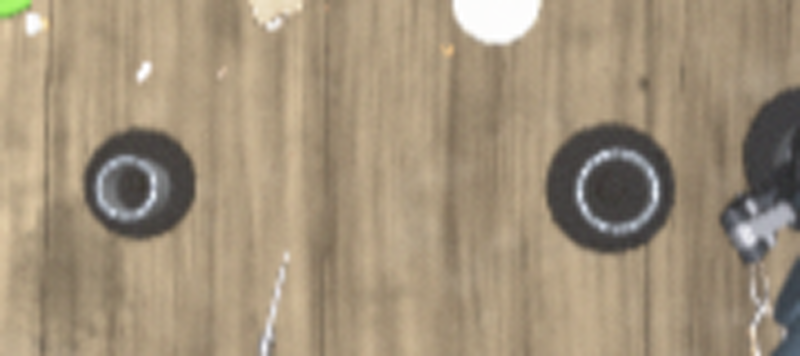

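The small tube is at (0.4225, 0.1208) and the medium at (0.421, -0.121). Both are within about 1.5 mm of base centre with the right top heights. I'll lower the large tube again, gently.

```bash
python3 -m crank '{"linear":[[-0.04,-0.05,0.5],[-0.04,-0.05,1],[-0.04,-0.05,1.3],[-0.04,-0.05,1.5],[-0.04,-0.05,1.6],[-0.04,-0.05,1.7],[-0.04,-0.05,1.75],[-0.04,-0.05,1.75]],"yaw":[0,0,0,0,0,0,0,0]}'; python3 go.py .4377 -.2253 .031 210
```

```text
t: 17.25
tool_pos: [0.4364, -0.2243, 0.0343]
tool_rot: [-179.2, 1.7, -150.0]
ft_force: [-4.3, 2.2, 10.6]
width: 0.571
t 17.25 tcp [ 0.4364 -0.2243  0.0343] rot [-179.2    1.7 -150. ] q6 -65.4 w 0.571 F [-4.3  2.2 10.6]
-> shift cm [-0.05 -0.15  0.33] yaw rad -0.0 rows 1
```

```bash
python3 -m crank '{"linear":[[0,0,0],[0,0,0],[0,0,0],[0,0,0],[0,0,0],[0,0,-2],[0,0,-5],[0,0,-8],[0,0,-11],[0,0,-11.5],[0,0,-11.5],[0,0,-11.5]],"yaw":[0,0,0,0,0,0,0,0,0,0,0,0]}' 0.72; python3 go.py .5583 -.137 .13 270 .5583 -.137 .09 270
```

```text
t: 18.25
tool_pos: [0.4327, -0.2246, 0.1489]
tool_rot: [-179.2, 1.7, -150.0]
ft_force: [0.3, -0.2, -1.4]
width: 0.719
t 18.25 tcp [ 0.4327 -0.2246  0.1489] rot [-179.2    1.7 -150. ] q6 -65.7 w 0.719 F [ 0.3 -0.2 -1.4]
-> shift cm [-15.2    1.34   2.33] yaw rad -1.047 rows 9
-> shift cm [-15.08   1.4    6.33] yaw rad -1.047 rows 9
```

```bash
python3 -m crank '{"linear":[[-2,0.2,0],[-4,0.4,0],[-6,0.6,0],[-8,0.8,0.3],[-10,1,0.8],[-12,1.2,1.2],[-14,1.3,1.6],[-15.2,1.35,2],[-15.2,1.35,2.3],[-15.2,1.35,2.3],[-15.2,1.35,2.3],[-15.2,1.35,2.3]],"yaw":[-0.12,-0.24,-0.36,-0.48,-0.6,-0.72,-0.84,-0.95,-1.047,-1.047,-1.047,-1.047]}' 0.3
python3 - <<'E'
from h import *
from rig import camera
A=[]
c=camera("top");np.savez("t11.npz",**c);s=camera("side");np.savez("s11.npz",**s)
cv2.imwrite("pics/g11.png",np.hstack([cv2.resize(c["img"][110:260,220:370,::-1],(400,400)),cv2.resize(s["img"][140:240,210:310,::-1],(400,400),interpolation=cv2.INTER_CUBIC)]))
E
python3 go.py .5583 -.137 .09 270 .5583 -.137 .047 270
```

```text
t: 19.25
tool_pos: [0.5572, -0.1368, 0.1292]
tool_rot: [-178.2, 0.2, -90.2]
ft_force: [-0.7, -0.3, -0.3]
width: 0.3
t 19.35 tcp [ 0.5577 -0.1371  0.13  ] rot [-178.2    0.2  -90.1] q6 -110.4 w 0.301 F [-0.6 -1.1  0.2]
-> shift cm [-0.    0.07  4.  ] yaw rad -0.002 rows 1
-> shift cm [0.01 0.21 8.3 ] yaw rad -0.002 rows 2
```

View pics/g11.png

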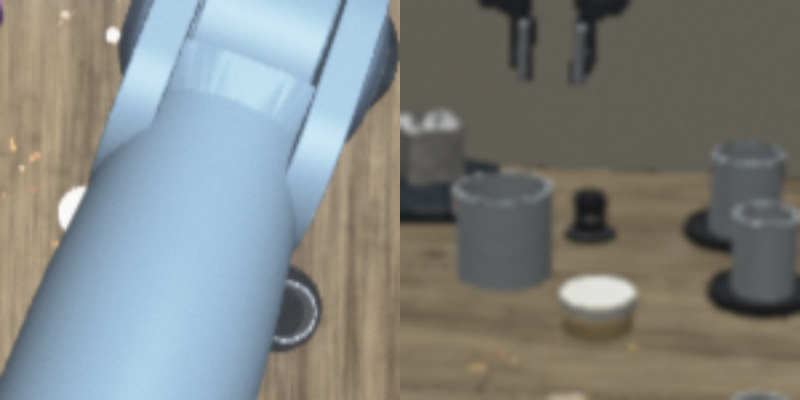

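The large tube stands on its base at (300,305) in the top crop. The jaws at (523,45)/(578,45) are centred over the near wall of the largest tube (552,190). I'll descend and grip the wall near its top.

```bash
python3 -m crank '{"linear":[[0,0.1,2],[0,0.1,4],[0,0.15,6],[0,0.2,7.5],[0,0.2,8.2],[0,0.2,8.3],[0,0.2,8.3],[0,0.2,8.3]],"yaw":[0,0,0,0,0,0,0,0]}'
python3 - <<'E'
from h import *
from rig import camera
s=camera("side")
cv2.imwrite("pics/g12.png",cv2.resize(s["img"][120:220,200:300,::-1],(600,600),interpolation=cv2.INTER_CUBIC))
E
python3 go.py .5583 -.137 .046 270
```

```text
t: 20.02
tool_pos: [0.5592, -0.1373, 0.0481]
tool_rot: [-178.1, 0.2, -90.2]
ft_force: [0.6, 0.5, 0.2]
width: 0.301
t 20.07 tcp [ 0.5594 -0.1373  0.0483] rot [-1.78e+02  1.00e-01 -9.02e+01] q6 -110.4 w 0.3 F [ 0.6 -0.1  0.3]
-> shift cm [-0.03  0.12  0.23] yaw rad -0.003 rows 1
```

View pics/g12.png

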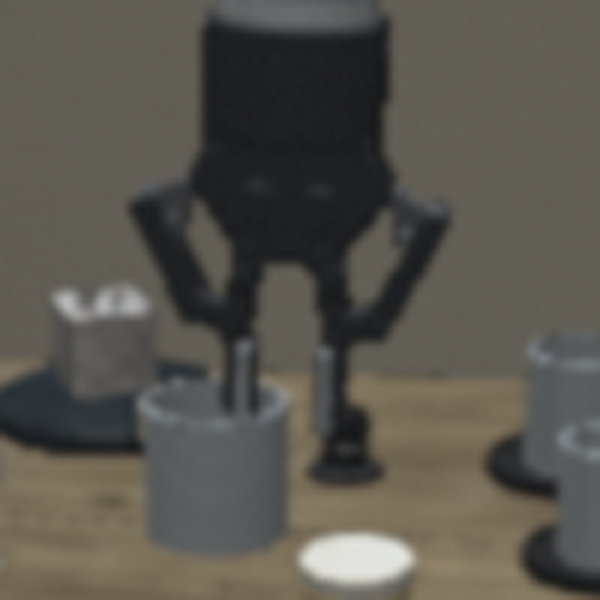

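The picture shows the gripper's knuckles stick out sideways when nearly shut. In a wall grip they would hit the cable over the largest base. A better option is jaws parallel to the cable and an ordinary outside grip, with the gripper centre about 12 mm off the tube centre on the robot side. The body then stays clear of the cable. I'll rise, turn and open.

```bash
python3 go.py .5795 -.1452 .125 -137; python3 -m crank '{"linear":[[0,0,-2],[0,0,-5],[0,0,-8],[0,0.5,-8],[0.2,1,-8],[0.4,1.5,-8],[0.6,2,-8],[0.8,2.0,-8],[0.8,2.0,-8],[0.8,2.0,-8],[0.8,2.0,-8],[0.8,2.0,-8]],"yaw":[0,0,0,0.12,0.24,0.36,0.48,0.6,0.72,0.82,0.82,0.82]}' 0.9 ; python3 go.py .5795 -.1452 .08 -137 .5795 -.1452 .042 -137
```

```text
t 20.07 tcp [ 0.5594 -0.1373  0.0483] rot [-1.78e+02  1.00e-01 -9.02e+01] q6 -110.4 w 0.3 F [ 0.6 -0.1  0.3]
-> shift cm [ 0.76 -2.27 -7.6 ] yaw rad 0.818 rows 7
t: 21.07
tool_pos: [0.5373, -0.1457, 0.1285]
tool_rot: [-178.7, 1.6, -137.0]
ft_force: [0.1, 0.8, -0.5]
width: 0.897
t 21.07 tcp [ 0.5373 -0.1457  0.1285] rot [-178.7    1.6 -137. ] q6 -65.2 w 0.897 F [ 0.1  0.8 -0.5]
-> shift cm [-2.99 -2.73  5.  ] yaw rad 0.0 rows 2
-> shift cm [-2.88 -2.64  8.8 ] yaw rad 0.0 rows 3
```

```bash
python3 -m crank '{"linear":[[-1.5,-1.3,0],[-3.1,-2.8,0.5],[-3.1,-2.8,2],[-3.0,-2.75,4],[-3,-2.75,5],[-3,-2.75,5.3],[-3,-2.75,5.3],[-3,-2.75,5.3]],"yaw":[0,0,0,0,0,0,0,0]}' 0.9
python3 - <<'E'
from h import *
from rig import camera
s=camera("side")
cv2.imwrite("pics/g13.png",cv2.resize(s["img"][120:220,200:300,::-1],(600,600),interpolation=cv2.INTER_CUBIC))
E
python3 go.py .5795 -.1452 .042 -137
```

```text
t: 21.73
tool_pos: [0.58, -0.1454, 0.0777]
tool_rot: [-178.6, 1.6, -136.9]
ft_force: [0.0, 0.5, -0.3]
width: 0.903
t 21.78 tcp [ 0.5804 -0.1455  0.0781] rot [-178.6    1.6 -137. ] q6 -63.6 w 0.901 F [-0.2 -0.3  0.1]
-> shift cm [0.15 0.18 3.61] yaw rad 0.001 rows 1
```

View pics/g13.png

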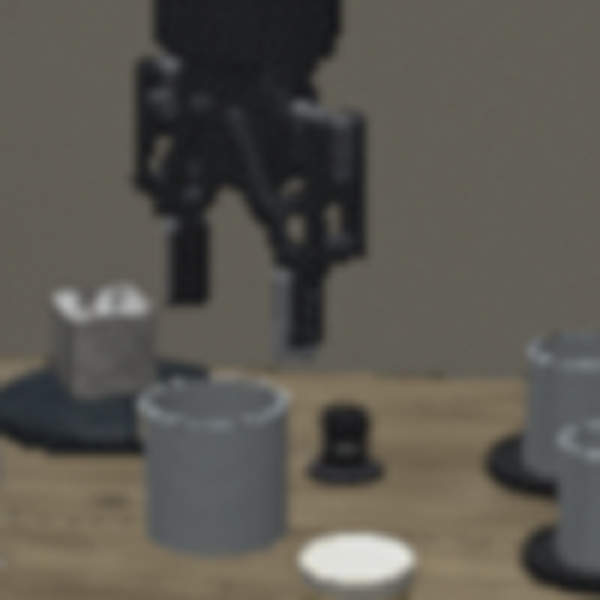

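Jaws straddle the tube as planned. Descend and grip, first checking before lifting.

```bash
python3 -m crank '{"linear":[[0.1,0.15,1],[0.15,0.18,2],[0.15,0.18,3],[0.15,0.18,3.7],[0.15,0.18,3.8],[0.15,0.18,3.8],[0.15,0.18,3.8]],"yaw":[0,0,0,0,0,0,0]}' 0.9; python3 -m crank '{"linear":[[0,0,0],[0,0,0],[0,0,0],[0,0,0],[0,0,0],[0,0,0]],"yaw":[0,0,0,0,0,0]}' 0 60
python3 - <<'E'
from h import *
from rig import camera
s=camera("side")
cv2.imwrite("pics/g14.png",cv2.resize(s["img"][120:220,200:300,::-1],(600,600),interpolation=cv2.INTER_CUBIC))
E
python3 go.py
```

```text
t: 22.37
tool_pos: [0.5795, -0.1452, 0.0399]
tool_rot: [-178.6, 1.6, -137.0]
ft_force: [0.9, 0.3, -1.5]
width: 0.897
t: 22.87
tool_pos: [0.5802, -0.1454, 0.041]
tool_rot: [-178.5, 1.7, -136.9]
ft_force: [-1.2, 1.1, 6.2]
width: 0.682
t 22.92 tcp [ 0.5802 -0.1454  0.0411] rot [-178.5    1.7 -136.9] q6 -63.6 w 0.682 F [-0.6 -0.1  5.7]
```

View pics/g14.png

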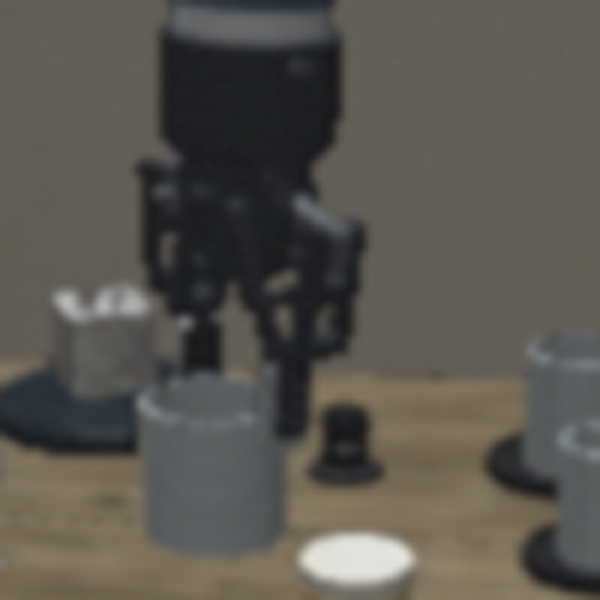

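```bash
python3 -m crank '{"linear":[[0,0,0],[0,0,-0.5],[0,0,-1.5],[0,0,-3],[0,0,-4.5],[0,0,-5],[0,0,-5],[0,0,-5]],"yaw":[0,0,0,0,0,0,0,0]}' 0 60
python3 - <<'E'
from h import *
from rig import camera
s=camera("side");np.savez("s15.npz",**s);t=camera("top")
cv2.imwrite("pics/g15.png",np.hstack([cv2.resize(s["img"][100:200,200:300,::-1],(400,400),interpolation=cv2.INTER_CUBIC),cv2.resize(t["img"][100:200,220:320,::-1],(400,400),interpolation=cv2.INTER_CUBIC)]))
W=pts(s);w=W[100:230,200:300].reshape(-1,3);q=w[(w[:,0]>.53)&(w[:,0]<.66)&(w[:,1]>-.2)&(w[:,1]<-.07)&(w[:,2]>.02)]
for z0 in np.arange(.035,.13,.01):
    k=q[abs(q[:,2]-z0)<.005]
    if len(k)>5: print(z0.round(3),len(k),k.min(0).round(3),k.max(0).round(3))
E
python3 go.py
```

```text
t: 23.58
tool_pos: [0.5785, -0.1455, 0.0912]
tool_rot: [-178.5, 1.7, -136.9]
ft_force: [-1.0, 0.8, -1.6]
width: 0.68
0.055 89 [ 0.557 -0.132  0.051] [ 0.615 -0.103  0.06 ]
0.065 92 [ 0.557 -0.132  0.06 ] [ 0.615 -0.104  0.07 ]
0.075 87 [ 0.557 -0.132  0.07 ] [ 0.614 -0.104  0.08 ]
0.085 93 [ 0.557 -0.132  0.08 ] [ 0.613 -0.104  0.09 ]
0.095 137 [ 0.546 -0.167  0.09 ] [ 0.618 -0.103  0.1  ]
0.105 178 [ 0.545 -0.174  0.1  ] [ 0.617 -0.103  0.11 ]
0.115 81 [ 0.543 -0.176  0.11 ] [ 0.617 -0.105  0.12 ]
0.125 74 [ 0.543 -0.174  0.12 ] [ 0.608 -0.109  0.13 ]
t 23.68 tcp [ 0.5775 -0.1452  0.0901] rot [-178.6    1.6 -136.9] q6 -63.7 w 0.682 F [-0.4  0.5 -2.9]
```

View pics/g15.png

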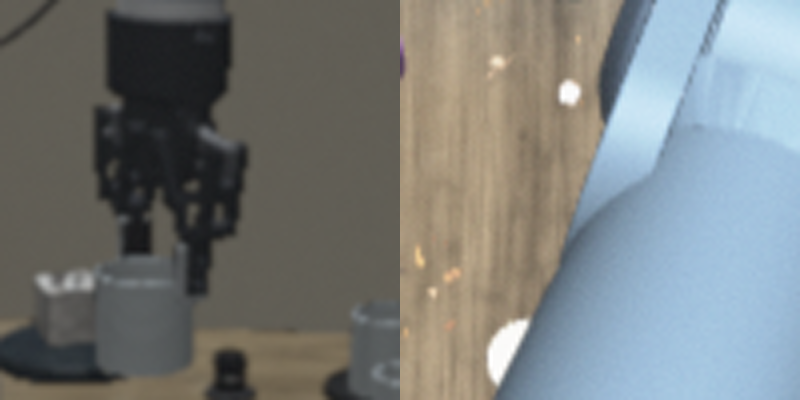

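The largest tube is held upright, with its centre about 13 mm from the TCP towards the far side as intended. I'll carry it to the near side of the largest base at clearance height.

```bash
python3 go.py .6105 .041 .12 -137
```

```text
t 23.68 tcp [ 0.5775 -0.1452  0.0901] rot [-178.6    1.6 -136.9] q6 -63.7 w 0.682 F [-0.4  0.5 -2.9]
-> shift cm [-15.2   11.29  -2.84] yaw rad 0.001 rows 5
```

```bash
python3 -m crank '{"linear":[[-1,0.8,-2],[-3.5,2.6,-3],[-6,4.5,-3],[-8.5,6.3,-3],[-11,8.2,-3],[-13.5,10,-3],[-15,11.2,-3],[-15.2,11.3,-2.85],[-15.2,11.3,-2.85],[-15.2,11.3,-2.85],[-15.2,11.3,-2.85]],"yaw":[0,0,0,0,0,0,0,0,0,0,0]}'; python3 go.py .6105 .041 .065 -137 .6495 .1197 .065 -137
python3 - <<'E'
from h import *
from rig import camera
s=camera("side");np.savez("s16.npz",**s)
cv2.imwrite("pics/g16.png",cv2.resize(s["img"][90:270,80:260,::-1],(600,600),interpolation=cv2.INTER_CUBIC))
E
```

```text
t: 24.6
tool_pos: [0.6099, 0.04, 0.1195]
tool_rot: [-178.6, 1.6, -137.0]
ft_force: [0.1, 0.4, -1.9]
width: 0.682
t 24.6 tcp [0.6099 0.04   0.1195] rot [-178.6    1.6 -137. ] q6 -45.2 w 0.682 F [ 0.1  0.4 -1.9]
-> shift cm [0.04 0.16 5.45] yaw rad -0.0 rows 2
-> shift cm [-8.18  3.27  5.6 ] yaw rad -0.0 rows 3
```

View pics/g16.png

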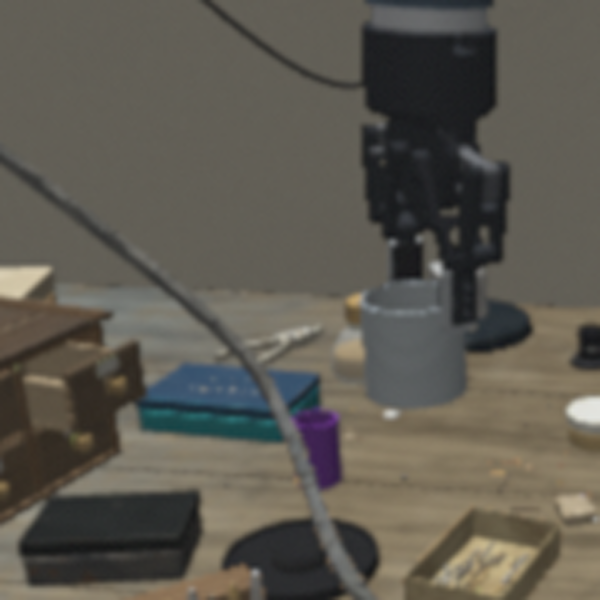

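Run:
```python
from h import *
c=dict(np.load("s16.npz"));W=pts(c)
b=np.array([.6655,.132]);n=np.array([.73,.68]);t=np.array([-.68,.73])
g=c["img"].astype(int)
# flask
w=W[160:220,175:235].reshape(-1,3);q=w[(w[:,1]>0)&(w[:,1]<.12)&(w[:,2]>.08)&(w[:,2]<.13)]
print("flask lvl",q.min(0).round(3),q.max(0).round(3))
for v in range(130,275,8):
    row=W[v,80:200];m=(row[:,2]>.06)&(row[:,1]>.06)&(row[:,0]>.56)&(row[:,0]<.80)&(row[:,1]<.22)
    i=np.where(m)[0]
    if len(i): p=np.median(row[i],0);print(v,80+i.min(),80+i.max(),p.round(3),"n,t",((p[:2]-b)@n).round(4),((p[:2]-b)@t).round(4))
for z0 in (.06,.08,.1,.12,.14,.16,.18): pass
```

```text
flask lvl [0.578 0.019 0.08 ] [0.647 0.083 0.13 ]
146 97 97 [0.799 0.102 0.208] n,t 0.077 -0.1133
154 100 108 [0.786 0.105 0.194] n,t 0.0694 -0.1019
162 110 118 [0.767 0.108 0.181] n,t 0.0579 -0.0869
170 121 128 [0.746 0.112 0.168] n,t 0.0454 -0.0692
178 130 137 [0.728 0.116 0.155] n,t 0.035 -0.0542
186 139 199 [0.64  0.081 0.132] n,t -0.0538 -0.0198
194 148 199 [0.638 0.08  0.116] n,t -0.0552 -0.0192
202 155 199 [0.638 0.08  0.099] n,t -0.0554 -0.0191
210 160 199 [0.635 0.082 0.083] n,t -0.0569 -0.0159
218 164 168 [0.657 0.16  0.099] n,t 0.0126 0.026
226 167 171 [0.646 0.174 0.091] n,t 0.0144 0.0434
234 169 173 [0.638 0.187 0.083] n,t 0.0179 0.0588
242 172 177 [0.628 0.201 0.076] n,t 0.0201 0.076
250 175 180 [0.619 0.215 0.069] n,t 0.0226 0.0918
```

The side camera agrees with the cable position, even slightly more favourably. I'll lower to 65 mm and slide under the cable.

```bash
python3 -m crank '{"linear":[[0,0.1,2],[0,0.15,4],[0,0.16,5.4],[0,0.16,5.45],[-1,0.5,5.45],[-2.5,1.1,5.5],[-4,1.7,5.5],[-5,2.1,5.5],[-6,2.45,5.55],[-6,2.45,5.55],[-6,2.45,5.55]],"yaw":[0,0,0,0,0,0,0,0,0,0,0]}'; python3 go.py .6495 .1197 .065 -137
python3 - <<'E'
from h import *
from rig import camera
s=camera("side");np.savez("s17.npz",**s);t=camera("top")
cv2.imwrite("pics/g17.png",np.hstack([cv2.resize(s["img"][110:260,100:250,::-1],(400,400),interpolation=cv2.INTER_CUBIC),cv2.resize(t["img"][60:200,120:260,::-1],(400,400),interpolation=cv2.INTER_CUBIC)]))
E
```

```text
t: 25.57
tool_pos: [0.6398, 0.0991, 0.0658]
tool_rot: [-178.6, 1.6, -137.0]
ft_force: [0.5, 0.5, -2.4]
width: 0.683
t 25.57 tcp [0.6398 0.0991 0.0658] rot [-178.6    1.6 -137. ] q6 -39.8 w 0.683 F [ 0.5  0.5 -2.4]
-> shift cm [-2.11  0.85  0.12] yaw rad 0.0 rows 1
```

View pics/g17.png

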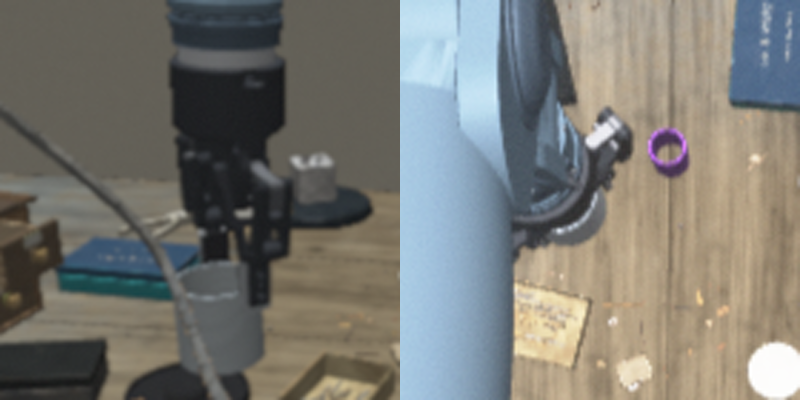

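No contact so far, and the tube passes behind and below the cable. I'll finish the slide.

```bash
python3 -m crank '{"linear":[[-0.6,0.25,0],[-1.2,0.5,0],[-1.7,0.7,0],[-2.1,0.85,0.1],[-2.1,0.85,0.1],[-2.1,0.85,0.1],[-2.1,0.85,0.1]],"yaw":[0,0,0,0,0,0,0]}'; python3 go.py .6495 .1197 .051 -137  .6495 .1197 .047 -137
python3 - <<'E'
from h import *
from rig import camera
s=camera("side");np.savez("s18.npz",**s)
cv2.imwrite("pics/g18.png",cv2.resize(s["img"][110:260,100:250,::-1],(600,600),interpolation=cv2.INTER_CUBIC))
W=pts(s);w=W[150:260,120:230].reshape(-1,3)
for z0 in (.03,.04,.05,.06,.07):
    q=w[(abs(w[:,2]-z0)<.006)&(w[:,1]>.1)&(w[:,1]<.165)&(w[:,0]<.72)&(w[:,0]>.6)];print(z0,len(q),q.min(0).round(3),q.max(0).round(3))
E
```

```text
t: 26.25
tool_pos: [0.6486, 0.1187, 0.0646]
tool_rot: [-178.6, 1.5, -137.1]
ft_force: [0.3, 0.7, -2.0]
width: 0.681
t 26.25 tcp [0.6486 0.1187 0.0646] rot [-178.6    1.5 -137.1] q6 -38.0 w 0.681 F [ 0.3  0.7 -2. ]
-> shift cm [-0.1   0.04  1.36] yaw rad -0.001 rows 1
-> shift cm [-0.09  0.05  1.76] yaw rad -0.001 rows 1
0.03 160 [0.626 0.123 0.024] [0.684 0.161 0.036]
0.04 163 [0.626 0.117 0.034] [0.684 0.16  0.046]
0.05 162 [0.626 0.126 0.044] [0.685 0.161 0.056]
0.06 199 [0.626 0.1   0.054] [0.686 0.161 0.066]
0.07 228 [0.616 0.1   0.064] [0.686 0.161 0.076]
```

View pics/g18.png

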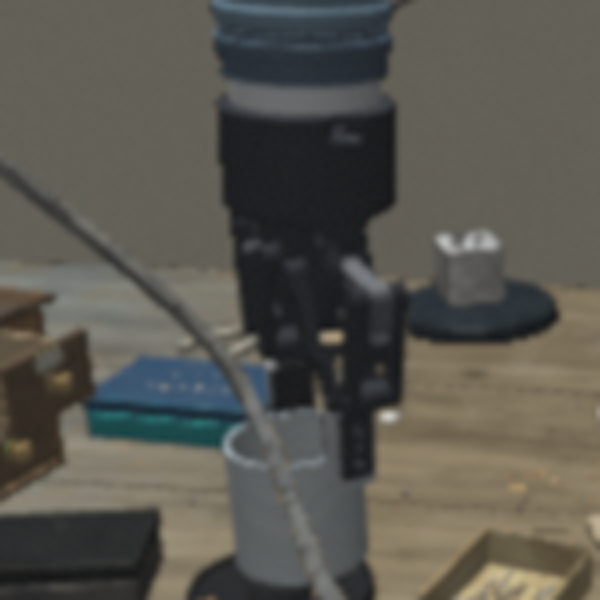

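By the side view the tube centre sits about 9–10 mm short in x of the base centre, close to the lip limit. I'll shift +4.5 mm in x before lowering.

```bash
python3 go.py .6531 .1182 .0646 -137  .6531 .1182 .052 -137
```

```text
t 26.3 tcp [0.6486 0.1187 0.0646] rot [-178.6    1.5 -137.1] q6 -38.0 w 0.683 F [-0.2  0.5 -1.4]
-> shift cm [-0.3  -0.34  0.02] yaw rad -0.001 rows 1
-> shift cm [-0.27 -0.31  1.28] yaw rad -0.001 rows 1
```

```bash
python3 -m crank '{"linear":[[-0.15,-0.17,0],[-0.3,-0.34,0],[-0.3,-0.34,0],[-0.3,-0.34,0.3],[-0.3,-0.33,0.6],[-0.3,-0.33,0.9],[-0.3,-0.33,1.1],[-0.3,-0.33,1.2],[-0.3,-0.33,1.2]],"yaw":[0,0,0,0,0,0,0,0,0]}'; python3 go.py .6531 .1182 .0475 -137
python3 - <<'E'
from h import *
from rig import camera
s=camera("side");np.savez("s19.npz",**s)
cv2.imwrite("pics/g19.png",cv2.resize(s["img"][150:270,110:230,::-1],(600,600),interpolation=cv2.INTER_CUBIC))
E
```

```text
t: 27.05
tool_pos: [0.653, 0.1183, 0.0522]
tool_rot: [-178.7, 1.5, -137.1]
ft_force: [-0.3, 0.1, -1.6]
width: 0.682
t 27.05 tcp [0.653  0.1183 0.0522] rot [-178.7    1.5 -137.1] q6 -38.1 w 0.682 F [-0.3  0.1 -1.6]
-> shift cm [ 0.01 -0.    0.47] yaw rad -0.001 rows 1
```

View pics/g19.png

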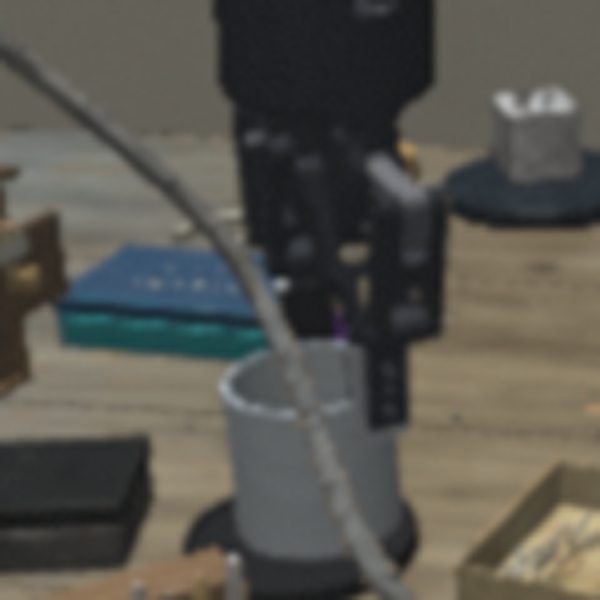

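The tube's bottom is already below the dome top with no contact force, about 6 mm off centre and inside the lip. I'll set it down.

```bash
python3 -m crank '{"linear":[[0,0,0.15],[0,0,0.3],[0,0,0.4],[0,0,0.45],[0,0,0.45]],"yaw":[0,0,0,0,0]}'; python3 go.py .6531 .1182 .0455 -137
```

```text
t: 27.52
tool_pos: [0.6533, 0.1183, 0.0479]
tool_rot: [-178.6, 1.5, -137.1]
ft_force: [0.2, -0.4, -1.1]
width: 0.685
t 27.52 tcp [0.6533 0.1183 0.0479] rot [-178.6    1.5 -137.1] q6 -38.1 w 0.685 F [ 0.2 -0.4 -1.1]
-> shift cm [0.03 0.01 0.24] yaw rad -0.001 rows 1
```

```bash
python3 -m crank '{"linear":[[0,0,0.1],[0,0,0.2],[0,0,0.2],[0,0,0.2]],"yaw":[0,0,0,0]}'; python3 go.py .6531 .1182 .0455 -137
```

```text
t: 27.85
tool_pos: [0.6533, 0.1182, 0.0471]
tool_rot: [-178.6, 1.5, -137.1]
ft_force: [-3.5, -0.9, 5.2]
width: 0.685
t 27.85 tcp [0.6533 0.1182 0.0471] rot [-178.6    1.5 -137.1] q6 -38.1 w 0.685 F [-3.5 -0.9  5.2]
-> shift cm [0.02 0.02 0.16] yaw rad -0.001 rows 1
```

The tube touched down at 47.1 mm, as predicted. I'll release, rise, and back away from the cable.

```bash
python3 -m crank '{"linear":[[0,0,0],[0,0,0],[0,0,0],[0,0,0],[0,0,0],[0,0,-1],[0,0,-2],[0.2,0,-3],[1.5,0,-4],[4,0,-5],[7,0,-7],[10,0,-9]],"yaw":[0,0,0,0,0,0,0,0,0,0,0,0]}' 0.85; python3 -m crank '{"linear":[[3,0,-2],[6,1,-3],[9,3,-4],[9,6,-4],[9,9,-4],[9,12,-4],[9,15,-4],[9,18,-4],[9,18,-4]],"yaw":[0,0,0,0,0,0,0,0,0]}'
python3 go.py
python3 - <<'E'
from h import *
from rig import camera
c={n:camera(n) for n in("top","side")}
for n in c: np.savez(n+"F.npz",**c[n]); cv2.imwrite(f"pics/{n}F.png",cv2.resize(c[n]["img"][:,:,::-1],(800,600),interpolation=cv2.INTER_CUBIC))
E
```

```text
t: 28.85
tool_pos: [0.5761, 0.0496, 0.1357]
tool_rot: [-178.6, 1.5, -137.0]
ft_force: [0.2, -0.9, 0.6]
width: 0.852
t: 29.6
tool_pos: [0.3824, 0.1224, 0.1697]
tool_rot: [-178.7, 1.5, -136.8]
ft_force: [-0.5, 0.0, -0.5]
width: 0.846
t 29.6 tcp [0.3824 0.1224 0.1697] rot [-178.7    1.5 -136.8] q6 -34.4 w 0.846 F [-0.5  0.  -0.5]
```

View pics/topF.png

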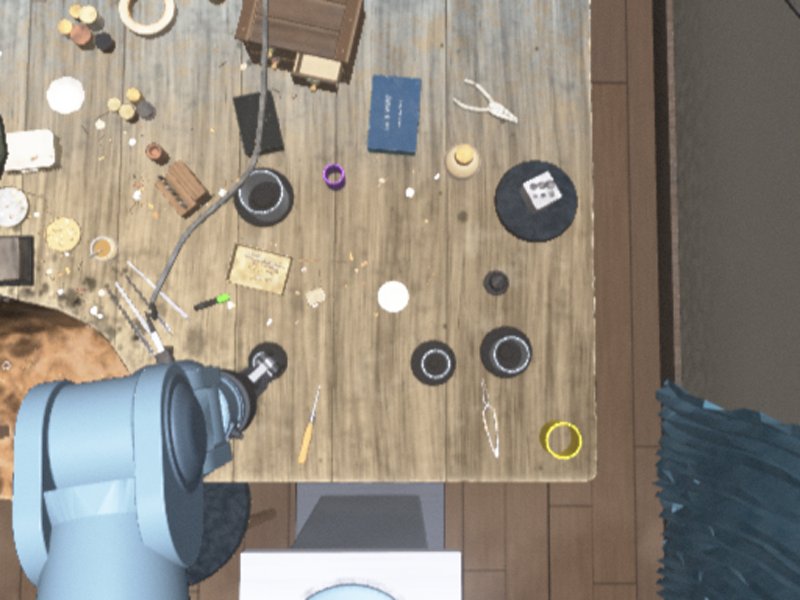

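View pics/sideF.png

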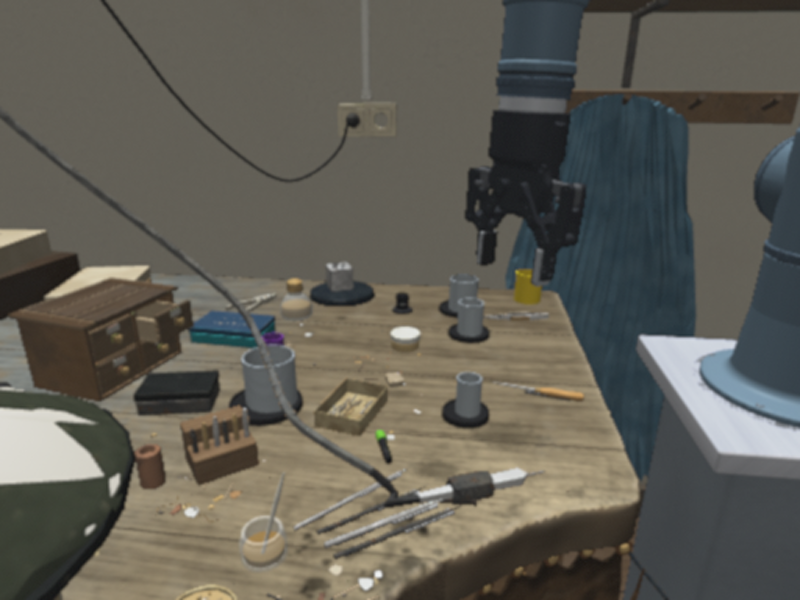

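Both views show all four tubes on their bases, with the pot (393,296), loupe (496,282), purple and yellow tubes where they were. I'll check the numbers and look closely at the large and largest tubes.

Run:
```python
from h import *
c=dict(np.load("topF.npz"));W=pts(c)
S=dict(np.load("sideF.npz"))
def proj(c,P):
    p=P@c["R"].T+c["t"];return np.c_[p[:,0]/p[:,2]*c["fx"]+c["cx"],p[:,1]/p[:,2]*c["fy"]+c["cy"]]
for k,(u,v),b,h in [("m",(433,362),(.4218,-.1196),.056),("l",(508,354),(.4377,-.2253),.061),("L",(264,193),(.6655,.132),.066)]:
    u,v=int(u*.64),int(v*.64);w=W[v-26:v+27,u-26:u+27].reshape(-1,3);q=w[(w[:,2]>h-.012)&(w[:,2]<h+.012)]
    a,n=robcirc(q[:,0],q[:,1])
    # plane tilt of rim
    print(k,"med z",np.median(q[:,2]).round(4),"ctr-b mm",(((q.min(0)+q.max(0))/2)[:2]-b).round(4)*1000,"fit",((np.array(a[:2])-b)*1000).round(1),"R",round(a[2]*1000,1),n)
th=np.linspace(0,2*np.pi,100)
im=[]
for u,v in((264,195),(505,353)):
    u,v=int(u*.64),int(v*.64);im.append(cv2.resize(c["img"][v-28:v+28,u-28:u+28,::-1],(400,400),interpolation=cv2.INTER_CUBIC))
cv2.imwrite("pics/F2.png",np.hstack(im))
o=dict(np.load("top0.npz"))
for nm,(u,v) in dict(pot=(393,296),loupe=(496,282),purple=(334,176),yel=(563,440)).items():
    u,v=int(u*.64),int(v*.64);A=[cv2.cvtColor(x["img"][v-20:v+20,u-20:u+20],cv2.COLOR_RGB2GRAY).astype(np.float32) for x in(o,c)]
    print(nm,"shift px",np.round(cv2.phaseCorrelate(*A)[0],2))
```

```text
m med z 0.0565 ctr-b mm [-0.9 -0.9] fit [-0.1 -0.8] R 18.7 58
l med z 0.0612 ctr-b mm [-2.3 -0.9] fit [-2.4 -0.3] R 23.8 100
L med z 0.0642 ctr-b mm [-4.  -6.3] fit [-3.8 -6.2] R 29.7 135
pot shift px [ 0.04 -0.06]
loupe shift px [-0.22  0.02]
purple shift px [-0.08  0.08]
yel shift px [-0.01 -0.  ]
```

View pics/F2.png

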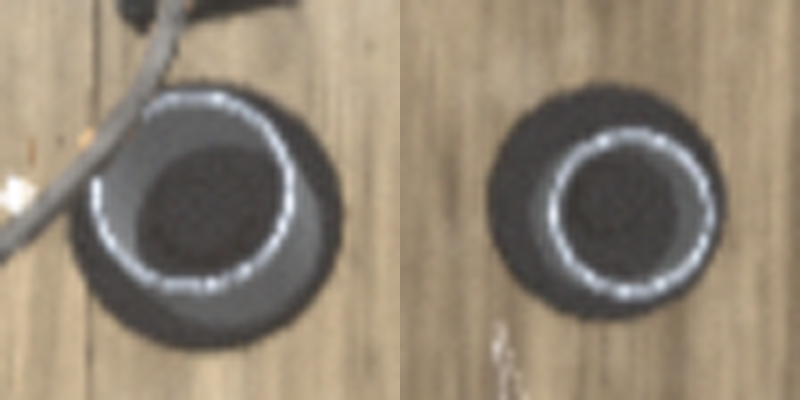

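Run:
```python
from h import *
c=dict(np.load("topF.npz"));W=pts(c)
for k,(u,v),b,h,r in [("s0",(267,361),(.4225,.1208),.051,15),("m",(433,362),(.4218,-.1204),.056,20),("l",(508,354),(.4353,-.2257),.061,25),("L",(264,193),(.6617,.1258),.066,31)]:
    u,v=int(u*.64),int(v*.64);w=W[v-26:v+27,u-26:u+27].reshape(-1,3);d=np.hypot(w[:,0]-b[0],w[:,1]-b[1])
    q=w[(abs(w[:,2]-h)<.008)&(abs(d-r/1000+.001)<.004)]
    if len(q)<20: print(k,len(q));continue
    A=np.c_[q[:,:2]-b,np.ones(len(q))];s,res,_,_=np.linalg.lstsq(A,q[:,2],rcond=None)
    e=q[:,2]-A@s;cov=np.linalg.inv(A.T@A)*e.var()
    print(k,len(q),"tilt deg",np.degrees(s[:2]).round(2),"+-",np.degrees(np.sqrt(np.diag(cov)[:2])).round(2),"z",s[2].round(4))
```

```text
s0 17
m 55 tilt deg [0.62 0.09] +- [1.12 1.05] z 0.0565
l 90 tilt deg [1.39 1.01] +- [1.03 0.97] z 0.0609
L 110 tilt deg [-0.87 -0.85] +- [0.74 0.83] z 0.0646
```

Heights and tilts agree with all tubes standing flat, within noise. Handing in.

```bash
python3 -c "
from rig import r
print(r.job_done(), r.get_state()['t'])"
```

```text
the job is handed in; nothing more can be done
the job is handed in; nothing more can be done
```

All four steel tubes now stand upright on the base of their own size, around the dome and inside the lip. I handed the job in at about 30 s, with the gripper clear of everything.

**Last checks**
- **Centring:** against the base centres, the small tube is about 1.5 mm off, the medium about 1 mm and the large about 2.4 mm. The largest is about 7.3 mm off, with about 11 mm available. I left it off centre on purpose, because a cable hangs over that base and the tube had to be slid in underneath it.
- **Standing flat:** rim heights match tubes standing on the floor of the base to within about 1.5 mm. Rim tilts for the medium, large and largest tubes are below the measurement noise (about 1°).
- **Things to leave alone:** the pot, the loupe and the purple and yellow look-alikes moved by 0.2 pixel or less.

**What fell short**
- **Contact force:** the first try at setting down the large tube met the base at 56 N at the wrist, against the 120 N limit. I lifted it, re-centred and set it down with about 11 N.
- **Small tube:** it touched down at 29 N. The arm blocked the camera's view of it in the final pictures, so its tilt could not be checked from above. Earlier pictures and the final side view show it upright on its base.
- **Gripper angle:** the gripper drifted to about 2° of tilt during the job.

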